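# Fit the eyedrop holder arm onto the post of the acrylic stand

### The arm

A 7-joint arm with a two-finger parallel gripper is mounted at the origin on the work surface. World frame = base frame: x ahead of the robot, y to its left, z up, the work surface at z = 0. Lengths are in m, angles in degrees, forces in N, time in s.
With the tool pointing down it reaches from about 0.425 to 0.8 m from the base axis. Payload 8.3 kg.
Tool frame: the origin (TCP) lies midway between the tips of the shut fingers; the grasp point (between the pads) lies 19 mm behind it; z points along the fingers, y is the line along which they close (so a half turn about z gives the same grasp; the last joint's range is limited). The gripper opens to 85 mm and grips with 20 to 120 N. Pads are 22 mm wide; open, the fingers measure 114 mm over their backs; the gripper's body (76 mm by 85 mm) begins 54 mm behind the grasp point. The pads swing forward as they close: fully open they stand 13 mm farther back than shut.
Start: joints at [62, 21.967, 0.94, 78.501, -0.361, 79.538, -2.664], TCP at [0.258, -0.569, 0.193] pointing down, gripper open.
Joint ranges: [-169.22, 169.22], [-14.56, 117.87], [-87.37, 89.26], [10.42, 133.3], [-82.24, 262.24], [0.94, 117.77], [-172.7, 172.7]. Speed limits (degrees/s): [136.94, 136.94, 172.46, 172.46, 180, 180, 180].

### API

Orientations are given as a 3x3 rotation matrix whose columns are the frame's x, y, z axes.
In Python, from plant import bot, snapshot, get_calibration, models gives the robot as it stands. The module is installed in compiled form; this text tells all that it offers.
- The arm moves only by the shell command python3 -m jog 'ROWS' [FORCE]. ROWS is JSON, a list of rows, each an object of numbers: "x", "y", "z": the shift along the tool's x, y, z in cm; "rx", "ry", "rz": the turn, a rotation vector about the tool's x, y, z in rad; "claw": the finger opening in cm, from 0 to 8.54. In form: [{"x": .., "y": .., "z": .., "rx": .., "ry": .., "rz": .., "claw": ..}, ...]. A call has exactly 5 rows; each row shifts and turns the commanded pose from where the row before left it, along the tool's axes as they then stand; what a row does not reach is not made up. A row lasts 1/12 s, in which the tool goes at most 41.7 mm and 7.16 degrees, less where a joint would pass 70% of its speed; a pose out of reach is approached as far as the arm can. A call with a gripper value outside its range is refused whole. The fingers move at their own pace and stop on an object; FORCE is the grip in N (left out, the last holds). Time passes only in rows, so rows that do not move let the fingers close, or fill a call up. It gives the time, the measured TCP pose, the force, the opening and the grip force at its end, in the units of the state.
- bot.observe(): the state, without advancing time (a new reading comes with each control period).
- snapshot(name): name is "scene" or "top" or "wrist"; returns (picture, depth): 480x640x3 uint8, red, green, blue; 480x640 float32, m along the optical axis (not along the pixel's ray), 0 where there is no reading.
- get_calibration(name): a dict with "fov_y" (degrees; the focal length in pixels is half the picture's height over the tangent of half this angle, whatever the lens; pixels are square), "cx", "cy" (the principal point, pixels), "eye" and "rotation" of the camera in the world. Camera axes: x right, y down, z forward; pixel columns grow to the right and rows downward; lengths in m; the calibration is good to about 2 mm. The wrist camera is an equidistant fisheye: a pixel r from the principal point sees the ray r / f radians off the axis. A picture is of the moment at which its call begins: read the wrist's pose just before it. get_calibration takes no time and is no camera call; for the wrist camera it gives the pose at the moment of the call.
- bot.job_done(): hands the job in; it is judged then, once.
Trained networks look in the newest picture that a camera, given by its name, has taken for a name from the list of things; names that differ only in an ending like _2 or _b are one class to them, and where a whole thing is asked for, a point or a joint stands for the part that bears it (a point fixed in the world has none). Each returns a list of dicts, best first, with "p" (0 to 1); they miss things now and then, are a little off and sometimes report something else, mostly with a low value. They report only what shows in the picture. A call takes as long as a camera call. They do not tell look-alikes from the thing itself.
- models.spot_in(camera, name): "xy" ([column, row] in pixels, amid what is visible of it).
The state is a dict: "time_s": time; "qpos": joint angles; "joint_vel": joint speeds; "joint_torque": joint torques, N m; "tcp_pos": TCP position; "tcp_rot": TCP orientation; "force": force on the tool from outside, world axes, zero at the start; "moment": the same for the moment, N m; "width": finger opening in m; "finger_force": force on a finger pad.
Only numpy, scipy, OpenCV 4.12 (cv2) and the standard library are available. Lean on these libraries where they do the work, as an engineer would, in place of code of your own. Each camera call takes 0.05 s, during which the arm holds its last target. There are 200 camera calls.

### The job

Take the orange bottle-holder arm out of the sea-green tray and fit it to the stand's post: pass its open C sideways onto the narrow neck under the knob, then lower it gently over the thick part of the post until it rests on the blue collar, and let go of it there. Feel your way with a light touch, a few newtons and never a hard push, do not let it drop, and leave the other things on the cart where they are.

Things in the scene. Friction and masses are not known exactly. Their poses are not given: they have to be found in the camera images.
- holder_grip (a point): Orange rigid bottle-holder arm, 50 g, 137 mm long, lying right way up in the tray's front bay. This point: middle of its upright grip tab (14 mm thick along local y, 26 mm along local x, 42 mm tall), 30 mm above the arm's underside; grip it here from above across the thickness. Local z up; local -x points to the open C; a 32 mm bottle ring is on the +x side of the tab.
- holder_c (a point): Bore centre of the same arm's open C, 75 mm from the tab in local -x, 13 mm above the underside; axes as the tab's. C 26 mm tall, bore 17.6 mm wide, walls 4.5 mm; its gap looks along local -x, is 12 mm wide, with flared lips that reach 18 mm from the bore centre. The back of the bore is 8.8 mm from the centre, towards the tab.
- post_axis (a point): Fixed upright round steel post, knob on top. This point: on its axis, half-way up its narrow neck, 169 mm above the table. Neck: 9 mm diameter, 148 to 190 mm above the table, with a knob 22 mm wide above it up to 212 mm, so a C goes on only sideways at the neck. A cone widens the post to 16 mm between 148 and 140 mm; below that 16 mm: the C cannot leave sideways there.
- stand: Clear acrylic foot of the post, fixed: 120 x 120 x 8 mm plate with a 58 mm high clear wall along its local +x edge. Origin under its middle, on the post's axis.
- stop: Stop unit, fixed: grey disc, 56 mm across, round the post (origin under its middle, 8 mm above the table) and the blue collar, 36 mm diameter, clamped on the thick post with a small side screw. The collar's flat top is set anew each time, 63 to 113 mm above the table, and this height is NOT in this reading: look or feel for it. It does not shift under 25 N.
- tray: Hard sea-green silicone tray, 170 x 210 mm, fixed, origin under its middle. Local -x half: open bay (6 mm floor, 11 mm rims) with the holder arm along local y; local +x half: block with four bottle slots, 22 mm high, row at x = +55 mm.
- mirror: Round compact mirror on a stalk, 76 mm foot, 100 mm tall. Bystander, origin under it.
- jar: Frosted glass jar with screw top, 60 mm diameter, 55 mm tall. Bystander, origin under it.
- cup: White cup, 72 mm diameter, 85 mm tall. Bystander, origin under it.
- pillbox: Blue week pill box, 45 x 170 x 26 mm. Bystander, origin under it.
- case: Black spectacles case, 60 x 160 x 40 mm. Bystander, origin under it.
- drops0: Small white eyedrop bottle with a red cap, 23 mm diameter, 62 mm tall, standing in a tray slot. Bystander, origin under it.
- drops1: Small white eyedrop bottle with a blue cap, 23 mm diameter, 62 mm tall, standing in a tray slot. Bystander, origin under it.
- drops2: Small white eyedrop bottle with a yellow cap, 23 mm diameter, 62 mm tall, standing in a tray slot. Bystander, origin under it.
Not all that is in view belongs to the job. There is more than one size of the part that bears holder_grip; the job needs the smaller.

How it is judged:
By the outcome, as a careful person would: the job done as asked, in the order asked, and still so for the second after the job is handed in, with the robot touching nothing.
It also fails if it takes over 64 s, if anything falls off the work surface, if the arm or the gripper's body presses on something with over 40 N, if the wrist force passes 120 N, or if a joint passes its speed limit or range.

## Working session

There is one attempt and no reset: what is moved stays moved. The work goes in short steps, Python scripts to look and compute and a shell command to move; the robot and the scene stay as the last step left them, time stands still between calls to the robot, and variables do not carry over. Pictures are saved under pics/ and viewed, at most 10 in all, crops included, and the job is handed in when it is done.

```bash
mkdir -p pics; cat > h.py <<'E'
import numpy as np, cv2
from plant import bot, snapshot, get_calibration, models
def shot(cam,fn=None):
    c=get_calibration(cam); im,d=snapshot(cam)
    if fn: cv2.imwrite('pics/'+fn,im[:,:,::-1])
    return c,im,d
def ray(c,cam,u,v):
    f=240/np.tan(np.radians(c['fov_y']/2)); x=(np.asarray(u,float)-c['cx'])/f; y=(np.asarray(v,float)-c['cy'])/f
    if cam=='wrist':
        r=np.hypot(x,y)+1e-9; s=np.tan(r)/r; x=x*s;y=y*s
    return np.stack([x,y,np.ones_like(x)],-1)
def world(c,cam,u,v,depth):
    return np.asarray(c['eye'])+(ray(c,cam,u,v)*np.asarray(depth)[...,None])@np.asarray(c['rotation']).T
def cloud(c,cam,d):
    v,u=np.mgrid[:480,:640]; return world(c,cam,u,v,d)
E
python3 - <<'E'
from h import *
import json
for cam in('scene','top'):
    c,im,d=shot(cam,cam+'0.png'); P=cloud(c,cam,d)
    print(cam,c['fov_y'],np.round(c['eye'],3),np.round(c['rotation'],2).tolist())
    for n in['holder_grip','holder_c','post_axis','stop','tray','stand','mirror','cup']:
        for r in models.spot_in(cam,n)[:3]:
            u,v=map(int,np.round(r['xy'])); print(n,round(r['p'],2),u,v,np.round(P[v,u],3), d[v,u]>0)
s=bot.observe();print(s['time_s'],s['tcp_pos'],np.round(s['tcp_rot'],3).tolist(),s['force'],s['width'])
E
```

```text
scene 45.11863804348691 [1.56  0.114 1.011] [[-0.02, 0.65, -0.76], [1.0, 0.0, -0.03], [-0.02, -0.76, -0.65]]
holder_grip 0.76 228 255 [ 0.459 -0.181  0.016] True
holder_grip 0.55 197 208 [ 0.306 -0.285  0.052] True
holder_c 0.65 224 251 [ 0.451 -0.191  0.023] True
holder_c 0.64 194 209 [ 0.299 -0.296  0.043] True
post_axis 0.73 383 270 [0.516 0.215 0.02 ] True
tray 0.88 225 274 [ 0.517 -0.181  0.005] True
stand 0.95 382 269 [0.515 0.213 0.022] True
stand 0.15 385 263 [0.51  0.22  0.038] True
mirror 0.68 347 352 [0.765 0.125 0.011] True
mirror 0.21 386 271 [0.516 0.223 0.016] True
cup 0.65 176 339 [ 0.794 -0.229  0.084] True
cup 0.36 229 254 [ 0.463 -0.177  0.024] True
top 45.18117054038922 [0.283 0.088 1.624] [[0.03, -0.99, 0.15], [-1.0, -0.03, -0.02], [0.02, -0.15, -0.99]]
holder_grip 0.91 450 349 [ 0.258 -0.319  0.029] True
holder_grip 0.58 400 279 [ 0.449 -0.185  0.005] True
holder_c 0.94 448 345 [ 0.268 -0.315  0.023] True
holder_c 0.63 402 274 [ 0.463 -0.19   0.005] True
holder_c 0.32 257 250 [0.5   0.211 0.139] True
post_axis 0.7 255 253 [0.497 0.218 0.105] True
stop 0.75 261 258 [0.49  0.205 0.065] True
stand 0.97 257 253 [0.497 0.213 0.107] True
stand 0.22 404 261 [ 0.501 -0.197  0.001] True
mirror 0.84 296 166 [0.758 0.118 0.042] True
cup 0.88 428 168 [ 0.775 -0.265  0.007] True
0.9 [ 0.25820028 -0.56915241  0.19299813] [[0.911, 0.413, 0.0], [0.413, -0.911, 0.0], [0.0, -0.0, -1.0]] [-0.2043201   0.15723398  0.7466492 ] 0.08519106386089444
```

```bash
python3 - <<'E'
import cv2
a=cv2.imread('pics/scene0.png')[170:400,130:450];b=cv2.imread('pics/top0.png')[130:380,200:500]
a=cv2.resize(a,(800,575),interpolation=2);b=cv2.resize(b,(720,600),interpolation=2)
cv2.imwrite('pics/a.png',a);cv2.imwrite('pics/b.png',b)
E
```

```text
(no output)
```

View pics/a.png

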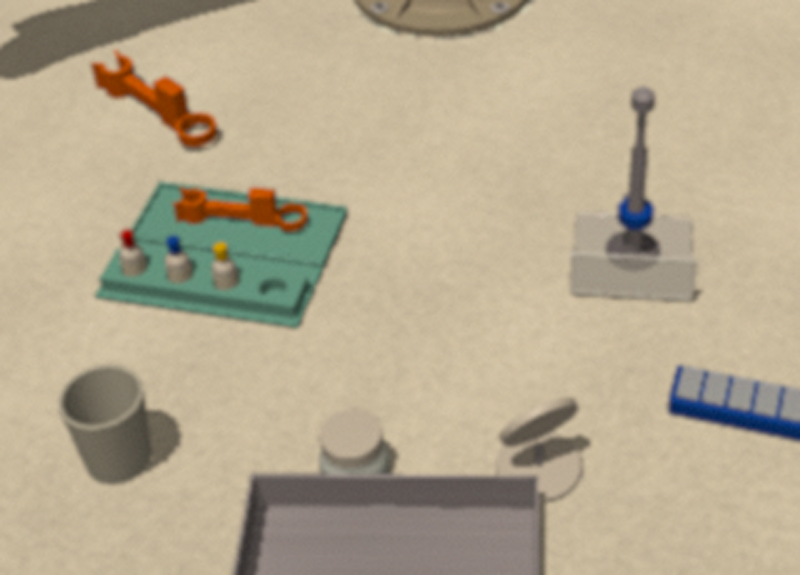

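View pics/b.png

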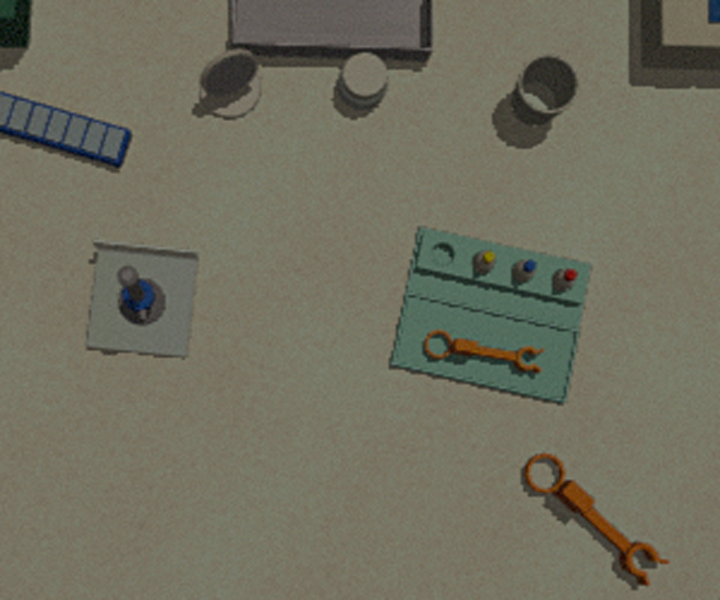

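Scene crop: the small arm lies in the tray, tab at (262,205), C towards -y. A larger look-alike lies outside the tray. The stand is on the right, with its blue collar low on the post.

```bash
cat >> h.py <<'E'
def orange(im):
    h=cv2.cvtColor(im,cv2.COLOR_RGB2HSV); return (h[...,0]>3)&(h[...,0]<16)&(h[...,1]>180)&(h[...,2]>60)
def blue(im):
    h=cv2.cvtColor(im,cv2.COLOR_RGB2HSV); return (h[...,0]>100)&(h[...,0]<130)&(h[...,1]>130)&(h[...,2]>40)
E
python3 - <<'E'
from h import *
for cam in('scene','top'):
    c,im,d=shot(cam); P=cloud(c,cam,d)
    m=orange(im)&(d>0)&(P[...,0]>.36)&(abs(P[...,1]+.18)<.13)&(P[...,2]>-.02)&(P[...,2]<.1)
    Q=P[m]; 
    ctr=Q[:,:2].mean(0); w,V=np.linalg.eigh(np.cov((Q[:,:2]-ctr).T)); a=V[:,1]; a*=np.sign(a[1]); t=(Q[:,:2]-ctr)@a
    T=Q[Q[:,2]>.046]
    print(cam,'n',len(Q),'ctr',ctr,'axis',a,'len',t.min(),t.max(),'ends',ctr+a*t.min(),ctr+a*t.max(),'tabtop',len(T),T.mean(0),T.min(0),T.max(0))
    near=(d>0)&(np.hypot(P[...,0]-.505,P[...,1]-.213)<.05)
    for lo,hi in((.02,.06),(.06,.08),(.08,.14),(.14,.19),(.19,.23)):
        K=P[near&(P[...,2]>lo)&(P[...,2]<hi)&~blue(im)]; 
        if len(K): print(lo,hi,len(K),np.median(K,0),K.min(0),K.max(0))
    B=P[near&blue(im)]; print('blue',len(B),np.percentile(B,[2,25,50,75,98],axis=0).round(4).tolist())
E
```

```text
scene n 399 ctr [ 0.46107143 -0.1882935 ] axis [0.13039379 0.99146228] len -0.06535301703173378 0.07065577951182882 ends [ 0.4525498  -0.25308856] [ 0.4702845  -0.11824096] tabtop 25 [ 0.46461937 -0.1600448   0.04792702] [ 0.45736129 -0.17130852  0.04616299] [ 0.47289753 -0.14965307  0.05054921]
0.02 0.06 60 [0.51191948 0.21460347 0.03643356] [0.50457919 0.199179   0.02009992] [0.52539517 0.23070205 0.05969092]
0.06 0.08 53 [0.5089744  0.21306021 0.06770038] [0.47915573 0.19871422 0.06073991] [0.51800376 0.23096233 0.07981103]
0.08 0.14 131 [0.51154584 0.21452608 0.11169801] [0.5003654  0.20718709 0.08016327] [0.5173421  0.22278613 0.13999842]
0.14 0.19 68 [0.50856698 0.21415358 0.16183616] [0.49974585 0.2077571  0.14057871] [0.51458256 0.22157617 0.18811679]
0.19 0.23 92 [0.51182509 0.21472525 0.20625372] [0.49936832 0.20464422 0.19129459] [0.52203802 0.22636941 0.21351466]
blue 82 [[0.4975, 0.2013, 0.0549], [0.511, 0.2067, 0.0628], [0.517, 0.2134, 0.066], [0.5207, 0.2226, 0.0675], [0.5256, 0.2284, 0.0698]]
top n 103 ctr [ 0.45575111 -0.18684383] axis [0.11467704 0.99340283] len -0.
[... 239 characters left out ...]
966 0.2052988  0.02189376] [0.4784431  0.19396085 0.02015084] [0.50978346 0.2358545  0.05969231]
0.06 0.08 27 [0.48986128 0.21039601 0.06515841] [0.47833535 0.20008844 0.06078129] [0.51925141 0.23205335 0.0796698 ]
0.08 0.14 22 [0.49841949 0.21286713 0.11390659] [0.49587348 0.20799535 0.084494  ] [0.50592679 0.22112297 0.139693  ]
0.14 0.19 9 [0.49867717 0.21283963 0.14738689] [0.49728536 0.2096893  0.14056395] [0.50462065 0.21816536 0.15285662]
0.19 0.23 66 [0.50204883 0.21489957 0.21078064] [0.4932024  0.20519989 0.19242915] [0.51289312 0.22557288 0.21903667]
blue 75 [[0.4884, 0.2001, 0.0621], [0.494, 0.2055, 0.0651], [0.5, 0.2105, 0.0678], [0.5061, 0.2227, 0.07], [0.5178, 0.2323, 0.0766]]
```

```bash
python3 -m jog '[{"x":3.2,"y":-2.5},{"x":3.2,"y":-2.5},{"x":3.2,"y":-2.5},{"x":3.2,"y":-2.5},{"x":3.2,"y":-2.5}]' 20
python3 -m jog '[{"x":3.2,"y":-2.5},{"x":3.2,"y":-2.5},{"x":3.2,"y":-2.5},{"x":3.2,"y":-2.5},{"x":3.2,"y":-2.5}]'
python3 -m jog '[{"x":1.7,"y":-1.9},{"x":1.8,"y":-1.8},{"rz":-0.114},{"rz":-0.114},{"rz":-0.114}]'
python3 -m jog '[{"rz":-0.114},{"rz":-0.114},{"rz":-0.114},{"rz":-0.114},{"rz":-0.114}]'
python3 -m jog '[{"rz":-0.111},{},{},{},{}]'
cat > look.py <<'E'
import sys
from h import *
s=bot.observe();print(s['time_s'],s['tcp_pos'],np.round(s['tcp_rot'],3).tolist(),s['force'])
c,im,d=shot('wrist',sys.argv[1]); P=cloud(c,'wrist',d)
for n in['holder_grip','holder_c']:
    for r in models.spot_in('wrist',n)[:3]:
        u,v=map(int,np.round(r['xy'])); print(n,round(r['p'],2),u,v,np.round(P[v,u],3))
m=orange(im)&(d>0)&(P[...,0]>.36)&(P[...,2]<.1); Q=P[m]
T=Q[(Q[:,2]>.044)]; T=T[np.abs(T-np.median(T,0)).max(1)<.02]
print(len(Q),len(T)); 
if len(T):
  print(T.mean(0),cv2.minAreaRect((T[:,:2]*1000).astype(np.float32)))
A=Q[Q[:,2]<.04]; print('rest ',A.min(0),A.max(0))
E
python3 look.py w1.png
```

```text
1.0 [ 0.25816953 -0.56915502  0.19298267] [[0.911, 0.413, 0.0], [0.413, -0.911, 0.0], [0.0, -0.0, -1.0]] [ 0.43522013 -1.22946431  0.6973286 ]
holder_grip 0.64 107 104 [ 0.27  -0.319  0.026]
holder_c 0.81 109 110 [ 0.265 -0.324  0.026]
0 0schema error: expected keys x, y, z, rx, ry, rz, claw
schema error: expected keys x, y, z, rx, ry, rz, claw
schema error: expected keys x, y, z, rx, ry, rz, claw
schema error: expected keys x, y, z, rx, ry, rz, claw
schema error: expected keys x, y, z, rx, ry, rz, claw
  return _methods._mean(a, axis=axis, dtype=dtype,
  ret = um.true_divide(
Traceback (most recent call last):
  File "look.py", line 13, in <module>
    A=Q[Q[:,2]<.04]; print('rest ',A.min(0),A.max(0))
                                   ~~~~~^^^
ValueError: zero-size array to reduction operation minimum which has no identity
```

View pics/w1.png

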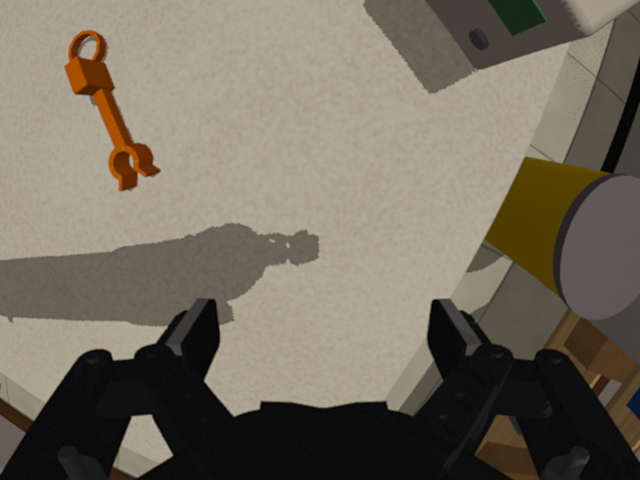

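The rows were refused because every key is needed, so nothing moved. The wrist view shows only the larger look-alike, at (110,110). I'll retype the rows in full.

```bash
python3 -m jog '[{"x":3.2,"y":-2.5,"z":0,"rx":0,"ry":0,"rz":0,"claw":8.5},{"x":3.2,"y":-2.5,"z":0,"rx":0,"ry":0,"rz":0,"claw":8.5},{"x":3.2,"y":-2.5,"z":0,"rx":0,"ry":0,"rz":0,"claw":8.5},{"x":3.2,"y":-2.5,"z":0,"rx":0,"ry":0,"rz":0,"claw":8.5},{"x":3.2,"y":-2.5,"z":0,"rx":0,"ry":0,"rz":0,"claw":8.5}]' 20
```

```text
time_s: 1.57
tcp_pos: [0.3528, -0.3875, 0.1931]
tcp_rot: [[0.911, 0.413, 0.0], [0.413, -0.911, -0.0], [0.0, 0.0, -1.0]]
force: [0.9, -0.2, 1.2]
width: 0.0849
finger_force: 0.0
```

```bash
python3 -m jog '[{"x":3.2,"y":-2.5,"z":0,"rx":0,"ry":0,"rz":0,"claw":6},{"x":3.2,"y":-2.5,"z":0,"rx":0,"ry":0,"rz":0,"claw":6},{"x":3.2,"y":-2.5,"z":0,"rx":0,"ry":0,"rz":0,"claw":6},{"x":3.2,"y":-2.5,"z":0,"rx":0,"ry":0,"rz":0,"claw":6},{"x":3.2,"y":-2.5,"z":0,"rx":0,"ry":0,"rz":0,"claw":6}]'
python3 -m jog '[{"x":1.7,"y":-1.9,"z":0,"rx":0,"ry":0,"rz":0,"claw":6},{"x":1.8,"y":-1.8,"z":0,"rx":0,"ry":0,"rz":0,"claw":6},{"x":0,"y":0,"z":0,"rx":0,"ry":0,"rz":-0.114,"claw":6},{"x":0,"y":0,"z":0,"rx":0,"ry":0,"rz":-0.114,"claw":6},{"x":0,"y":0,"z":0,"rx":0,"ry":0,"rz":-0.114,"claw":6}]'
python3 -m jog '[{"x":0,"y":0,"z":0,"rx":0,"ry":0,"rz":-0.114,"claw":6},{"x":0,"y":0,"z":0,"rx":0,"ry":0,"rz":-0.114,"claw":6},{"x":0,"y":0,"z":0,"rx":0,"ry":0,"rz":-0.114,"claw":6},{"x":0,"y":0,"z":0,"rx":0,"ry":0,"rz":-0.114,"claw":6},{"x":0,"y":0,"z":0,"rx":0,"ry":0,"rz":-0.114,"claw":6}]'
python3 -m jog '[{"x":0,"y":0,"z":0,"rx":0,"ry":0,"rz":-0.111,"claw":6},{"x":0,"y":0,"z":0,"rx":0,"ry":0,"rz":0,"claw":6},{"x":0,"y":0,"z":0,"rx":0,"ry":0,"rz":0,"claw":6},{"x":0,"y":0,"z":0,"rx":0,"ry":0,"rz":0,"claw":6},{"x":0,"y":0,"z":0,"rx":0,"ry":0,"rz":0,"claw":6}]'
python3 look.py w2.png
```

```text
time_s: 1.98
tcp_pos: [0.4469, -0.2075, 0.1934]
tcp_rot: [[0.911, 0.413, 0.001], [0.413, -0.911, -0.001], [0.0, 0.001, -1.0]]
force: [0.9, -0.0, -0.6]
width: 0.0598
finger_force: 0.0
time_s: 2.4
tcp_pos: [0.4632, -0.1605, 0.1932]
tcp_rot: [[0.714, 0.7, 0.0], [0.7, -0.714, -0.0], [0.0, 0.0, -1.0]]
force: [0.0, 0.5, 0.1]
width: 0.0602
finger_force: 0.0
time_s: 2.82
tcp_pos: [0.4629, -0.1612, 0.1931]
tcp_rot: [[0.225, 0.974, 0.0], [0.974, -0.225, -0.0], [-0.0, 0.0, -1.0]]
force: [-0.0, -0.3, -0.4]
width: 0.0598
finger_force: 0.0
time_s: 3.23
tcp_pos: [0.4629, -0.1611, 0.193]
tcp_rot: [[0.124, 0.992, 0.0], [0.992, -0.124, 0.0], [0.0, 0.0, -1.0]]
force: [0.0, -0.6, 0.2]
width: 0.0598
finger_force: 0.0
3.2333 [ 0.46292835 -0.1611484   0.19304674] [[0.124, 0.992, 0.0], [0.992, -0.124, 0.0], [0.0, 0.0, -1.0]] [ 0.0176255  -0.5512125   0.16770597]
holder_grip 0.83 315 235 [ 0.452 -0.187  0.024]
holder_grip 0.83 194 317 [ 0.302 -0.268  0.016]
holder_c 0.86 194 316 [ 0.301 -0.268  0.014]
holder_c 0.71 320 232 [ 0.457 -0.185  0.025]
holder_c 0.28 591 259 [ 0.732 -0.231  0.079]
807 103
[ 0.45834363 -0.1589988   0.04694438] ((458.342041015625, -161.02798461914062), (26.47658920288086, 12.69105052947998), 82.73292541503906)
rest  [ 0.43347295 -0.25332504  0.0038598 ] [ 0.4774126  -0.1169576   0.03896629]
```

View pics/w2.png

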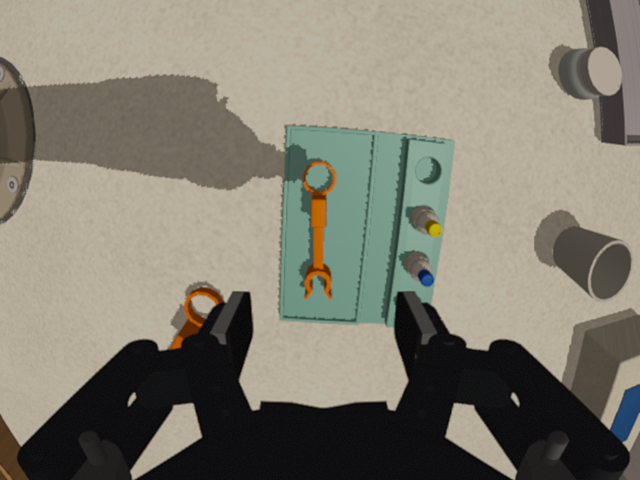

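Tab at (319,210) and C at (318,282), aligned with the tool; the tab centre is 4.5 mm towards -y of the tool. I'll descend and grip it.

```bash
python3 -m jog '[{"x":0,"y":-0.45,"z":3.5,"rx":0,"ry":0,"rz":0,"claw":6},{"x":0,"y":0,"z":3.5,"rx":0,"ry":0,"rz":0,"claw":6},{"x":0,"y":0,"z":3.5,"rx":0,"ry":0,"rz":0,"claw":6},{"x":0,"y":0,"z":3,"rx":0,"ry":0,"rz":0,"claw":6},{"x":0,"y":0,"z":2,"rx":0,"ry":0,"rz":0,"claw":6}]'
python3 -m jog '[{"x":0,"y":0,"z":1,"rx":0,"ry":0,"rz":0,"claw":6},{"x":0,"y":0,"z":0.5,"rx":0,"ry":0,"rz":0,"claw":6},{"x":0,"y":0,"z":0.5,"rx":0,"ry":0,"rz":0,"claw":6},{"x":0,"y":0,"z":0,"rx":0,"ry":0,"rz":0,"claw":5},{"x":0,"y":0,"z":0,"rx":0,"ry":0,"rz":0,"claw":4}]'
python3 look.py w3.png
```

```text
time_s: 3.8
tcp_pos: [0.4568, -0.1601, 0.0351]
tcp_rot: [[0.122, 0.992, -0.003], [0.992, -0.122, 0.001], [0.001, -0.003, -1.0]]
force: [0.1, -0.8, -0.1]
width: 0.0601
finger_force: 0.0
time_s: 4.22
tcp_pos: [0.4594, -0.1608, 0.0191]
tcp_rot: [[0.122, 0.993, 0.002], [0.993, -0.122, -0.001], [-0.0, 0.002, -1.0]]
force: [-0.3, -0.8, 1.0]
width: 0.0406
finger_force: 0.0
4.2167 [ 0.45939171 -0.1608416   0.01906558] [[0.122, 0.993, 0.002], [0.993, -0.122, -0.001], [-0.0, 0.002, -1.0]] [-0.29566451 -0.80780754  1.04354741]
holder_c 0.67 322 297 [ 0.459 -0.161  0.047]
holder_c 0.45 157 398 [ 0.334 -0.243  0.016]
3624 1206
[ 0.45897406 -0.15713939  0.04700634] ((458.611572265625, -160.84634399414062), (26.242847442626953, 13.028111457824707), 82.1341323852539)
rest  [ 0.43538157 -0.24320818  0.00539036] [ 0.47844032 -0.11617392  0.03995602]
```

```bash
python3 -m jog '[{"x":0,"y":0,"z":0.1,"rx":0,"ry":0,"rz":0,"claw":2.5},{"x":0,"y":0,"z":0.1,"rx":0,"ry":0,"rz":0,"claw":1.8},{"x":0,"y":0,"z":0,"rx":0,"ry":0,"rz":0,"claw":0.5},{"x":0,"y":0,"z":0,"rx":0,"ry":0,"rz":0,"claw":0.5},{"x":0,"y":0,"z":0,"rx":0,"ry":0,"rz":0,"claw":0.5}]' 30
python3 -m jog '[{"x":0,"y":0,"z":0,"rx":0,"ry":0,"rz":0,"claw":0.5},{"x":0,"y":0,"z":-0.5,"rx":0,"ry":0,"rz":0,"claw":0.5},{"x":0,"y":0,"z":-0.5,"rx":0,"ry":0,"rz":0,"claw":0.5},{"x":0,"y":0,"z":-1,"rx":0,"ry":0,"rz":0,"claw":0.5},{"x":0,"y":0,"z":-2,"rx":0,"ry":0,"rz":0,"claw":0.5}]'
```

```text
time_s: 4.78
tcp_pos: [0.4584, -0.1606, 0.016]
tcp_rot: [[0.122, 0.993, -0.0], [0.993, -0.122, 0.0], [0.0, -0.0, -1.0]]
force: [0.3, -0.3, 0.6]
width: 0.005
finger_force: 0.0
time_s: 5.2
tcp_pos: [0.4571, -0.1601, 0.0555]
tcp_rot: [[0.122, 0.993, -0.003], [0.993, -0.122, 0.001], [0.001, -0.003, -1.0]]
force: [0.0, 0.2, -0.3]
width: 0.005
finger_force: 0.0
```

The grip missed. I'll look.

```bash
python3 look.py w4.png
```

```text
5.2 [ 0.45714605 -0.16010839  0.05550819] [[0.122, 0.993, -0.003], [0.993, -0.122, 0.001], [0.001, -0.003, -1.0]] [ 0.03388588  0.17074187 -0.33588865]
holder_grip 0.9 154 362 [ 0.317 -0.235  0.018]
holder_grip 0.89 321 257 [ 0.457 -0.154  0.047]
holder_c 0.8 153 363 [ 0.316 -0.235  0.019]
holder_c 0.69 328 253 [ 0.461 -0.152  0.047]
1744 565
[ 0.45896666 -0.15469418  0.04693805] ((458.615478515625, -160.73968505859375), (25.981077194213867, 12.924935340881348), 82.55706024169922)
rest  [ 0.44502005 -0.22685625  0.00546331] [ 0.47781445 -0.11641232  0.03991703]
```

View pics/w4.png

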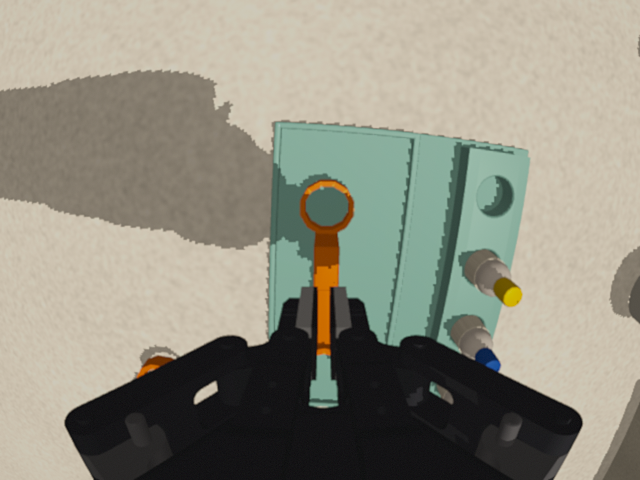

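View pics/w3.png

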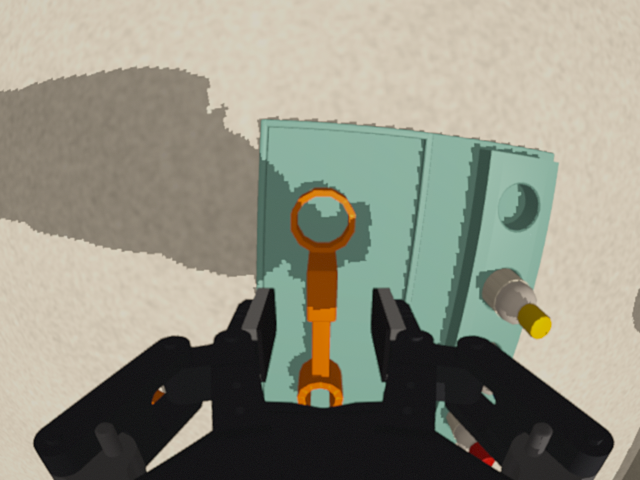

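The fingers closed on thin air short of the tab: in w4 the tab at (326,250) lies ahead of the fingertips at (323,320). I'll check where the fingertips really are relative to the tab.

```bash
python3 - <<'E'
from h import *
s=bot.observe();c,im,d=shot('wrist'); P=cloud(c,'wrist',d)
R=np.array(s['tcp_rot']);t=np.array(s['tcp_pos'])
f=240/np.tan(np.radians(c['fov_y']/2))
def proj(p):
    q=np.array(c['rotation']).T@(p-np.array(c['eye'])); r=np.hypot(q[0],q[1]); th=np.arctan2(r,q[2]); return c['cx']+f*th*q[0]/r, c['cy']+f*th*q[1]/r, q[2]
print('eye in tool',R.T@(np.array(c['eye'])-t),'camrot in tool',np.round(R.T@c['rotation'],3).tolist(),f,c['cx'],c['cy'])
for k in(0,-.019,-.04): print('tcp',k,proj(t+R[:,2]*k))
for (u,v) in((308,300),(338,300),(310,330),(305,340),(343,340),(326,250),(326,280),(100,60),(326,205),(326,330),(325,345)):
    print(u,v,im[v,u],round(float(d[v,u]),4),'tool',np.round((P[v,u]-t)@R,4),'w',np.round(P[v,u],4))
m=orange(im)&(d>0)&(P[...,0]>.4); print(np.histogram(P[m][:,2],np.arange(0,.07,.005)))
E
```

```text
eye in tool [ 7.24181482e-02  1.63295686e-04 -1.80066809e-01] camrot in tool [[0.0, -0.959, -0.284], [1.0, 0.001, -0.0], [0.0, -0.284, 0.959]] 371.64829954431775 323.17008624143136 238.54066302401688
tcp 0 (np.float64(322.902084090679), np.float64(273.6835148457258), np.float64(0.19321656662147516))
tcp -0.019 (np.float64(322.8619704123094), np.float64(288.6071326513257), np.float64(0.17499812736526124))
tcp -0.04 (np.float64(322.807686732605), np.float64(308.9143477854891), np.float64(0.1548619576610248))
308 300 [78 75 71] 0.1382 tool [ 0.0111 -0.0055 -0.0541] w [ 0.4557 -0.1493  0.1124]
338 300 [77 74 71] 0.1384 tool [ 0.011   0.0057 -0.0539] w [ 0.4669 -0.1508  0.1123]
310 330 [86 82 79] 0.1181 tool [ 0.0104 -0.0041 -0.0752] w [ 0.457  -0.1501  0.1335]
305 340 [21 21 24] 0.1099 tool [ 0.0117 -0.0054 -0.0834] w [ 0.4559 -0.1487  0.1417]
343 340 [22 20 21] 0.1094 tool [ 0.0119  0.0062 -0.0838] w [ 0.4673 -0.1498  0.1421]
326 250 [129  60   0] 0.2006 tool [0.0095 0.0017 0.0105] w [ 0.4629 -0.1518  0.0478]
326 280 [209 116   0] 0.206 tool [-0.0082  0.0017  0.0109] w [ 0.4608 -0.1694  0.0474]
100 60 [204 198 180] 0.2108 tool [ 0.1347 -0.1592  0.0582] w [ 0.3186 -0.0081 -0.0007]
326 205 [ 76 103  91] 0.237 tool [0.0257 0.0019 0.0532] w [ 0.4653 -0.1358  0.005 ]
326 330 [190  96   0] 0.241 tool [-0.054   0.002   0.0338] w [ 0.4556 -0.215   0.0245]
325 345 [119  55   0] 0.2395 tool [-0.0632  0.0014  0.0295] w [ 0.4539 -0.224   0.0289]
(array([  1,   2,  42, 189, 549, 161,  80,  52,  54, 569,   0,   0,   0,
         0]), array([0.   , 0.005, 0.01 , 0.015, 0.02 , 0.025, 0.03 , 0.035, 0.04 ,
       0.045, 0.05 , 0.055, 0.06 , 0.065, 0.07 ]))
```

The fingertips measure about 50 mm behind the stated TCP, while the table reads true at z≈0. I'll measure that offset properly.

```bash
python3 - <<'E'
from h import *
s=bot.observe();c,im,d=shot('wrist'); P=cloud(c,'wrist',d)
R=np.array(s['tcp_rot']);t=np.array(s['tcp_pos'])
T=(P-t)@R
m=(d>0)&(abs(T[...,1])<.03)&(abs(T[...,0])<.03)&(T[...,2]<0.004)&(im.max(2)<110)
print(m.sum()); Q=T[m]; print(np.histogram(Q[:,2],np.arange(-.12,.01,.006)))
for u in(300,306,310,336,340,346): print(u,[(v,np.round(T[v,u],4).tolist()) for v in range(280,296,2)])
q=np.radians(s['qpos']);print(s['qpos'])
E
python3 - <<'E'
from h import *
# side view check from fixed camera: dark points near tool
s=bot.observe();t=np.array(s['tcp_pos']);R=np.array(s['tcp_rot'])
for cam in('scene','top'):
    c,im,d=shot(cam,cam+'1.png');P=cloud(c,cam,d);T=(P-t)@R
    m=(d>0)&(abs(T[...,0])<.025)&(abs(T[...,1])<.04)&(P[...,2]>.055); Q=T[m]; print(cam,len(Q)); 
    print(np.histogram(Q[:,2],np.arange(-.2,.01,.01)))
E
```

```text
34540
(array([2993, 2070, 1365,  855, 3651, 2218, 1214,  887,  492,  632,  486,
        466,  312,   20,    0,    0,    0,    0,    0,    0,    0]), array([-1.20000000e-01, -1.14000000e-01, -1.08000000e-01, -1.02000000e-01,
       -9.60000000e-02, -9.00000000e-02, -8.40000000e-02, -7.80000000e-02,
       -7.20000000e-02, -6.60000000e-02, -6.00000000e-02, -5.40000000e-02,
       -4.80000000e-02, -4.20000000e-02, -3.60000000e-02, -3.00000000e-02,
       -2.40000000e-02, -1.80000000e-02, -1.20000000e-02, -6.00000000e-03,
        1.11022302e-16,  6.00000000e-03]))
300 [(280, [-0.0258, -0.0156, 0.0526]), (282, [-0.0267, -0.0155, 0.0511]), (284, [-0.0283, -0.0156, 0.0515]), (286, [-0.0305, -0.0157, 0.0531]), (288, [-0.0315, -0.0157, 0.052]), (290, [-0.0334, -0.0158, 0.0529]), (292, [-0.0343, -0.0157, 0.0516]), (294, [-0.0362, -0.0158, 0.0524])]
306 [(280, [-0.026, -0.0116, 0.0531]), (282, [-0.0267, -0.0115, 0.0513]), (284, [-0.0284, -0.0115, 0.0517]), (286, [0.0114, -0.0068, -0.0417]), (288, [0.0116, -0.0067, -0.0441]), (290, [0.0107, -0.0067, -0.0441]), (292, [0.011, -0.0066, -0.0466]), (
[... 1521 characters left out ...]
000000e-01, -1.00000000e-01, -9.00000000e-02,
       -8.00000000e-02, -7.00000000e-02, -6.00000000e-02, -5.00000000e-02,
       -4.00000000e-02, -3.00000000e-02, -2.00000000e-02, -1.00000000e-02,
        1.66533454e-16]))
top 884
(array([0, 0, 1, 0, 0, 0, 0, 0, 2, 2, 5, 3, 0, 0, 0, 1, 0, 0, 0, 0]), array([-2.00000000e-01, -1.90000000e-01, -1.80000000e-01, -1.70000000e-01,
       -1.60000000e-01, -1.50000000e-01, -1.40000000e-01, -1.30000000e-01,
       -1.20000000e-01, -1.10000000e-01, -1.00000000e-01, -9.00000000e-02,
       -8.00000000e-02, -7.00000000e-02, -6.00000000e-02, -5.00000000e-02,
       -4.00000000e-02, -3.00000000e-02, -2.00000000e-02, -1.00000000e-02,
        1.66533454e-16]))
```

Wrist and scene cameras agree that the real fingertips are 42 mm behind the reported TCP, with no sideways error. So the grasp needs a reported z of about -0.025.

```bash
python3 -m jog '[{"x":0,"y":0,"z":0,"rx":0,"ry":0,"rz":0,"claw":5},{"x":0,"y":0,"z":0,"rx":0,"ry":0,"rz":0,"claw":5},{"x":0,"y":0,"z":0,"rx":0,"ry":0,"rz":0,"claw":5},{"x":0,"y":0,"z":0,"rx":0,"ry":0,"rz":0,"claw":5},{"x":0,"y":0,"z":2,"rx":0,"ry":0,"rz":0,"claw":5}]'
python3 -m jog '[{"x":0,"y":0,"z":2,"rx":0,"ry":0,"rz":0,"claw":5},{"x":0,"y":0,"z":2,"rx":0,"ry":0,"rz":0,"claw":5},{"x":0,"y":0,"z":1,"rx":0,"ry":0,"rz":0,"claw":5},{"x":0,"y":0,"z":0,"rx":0,"ry":0,"rz":0,"claw":5},{"x":0,"y":0,"z":0,"rx":0,"ry":0,"rz":0,"claw":5}]'
```

```text
time_s: 5.97
tcp_pos: [0.4612, -0.1614, 0.0388]
tcp_rot: [[0.122, 0.993, 0.006], [0.993, -0.122, -0.002], [-0.001, 0.006, -1.0]]
force: [1.1, -0.6, -0.2]
width: 0.0499
finger_force: 0.0
time_s: 6.38
tcp_pos: [0.4583, -0.1604, -0.014]
tcp_rot: [[0.122, 0.993, -0.001], [0.993, -0.122, 0.001], [0.001, -0.001, -1.0]]
force: [0.7, -0.2, 1.1]
width: 0.0501
finger_force: 0.0
```

```bash
python3 look.py w5.png
```

```text
6.3833 [ 0.45830113 -0.16037827 -0.01400675] [[0.122, 0.993, -0.001], [0.993, -0.122, 0.001], [0.001, -0.001, -1.0]] [ 0.65817849 -0.16863328  1.11332931]
holder_grip 0.92 321 304 [ 0.459 -0.148  0.046]
holder_grip 0.51 151 458 [ 0.334 -0.264  0.021]
holder_c 0.87 324 301 [ 0.46  -0.149  0.043]
holder_c 0.66 150 456 [ 0.334 -0.262  0.021]
4610 1946
[ 0.45888741 -0.15819337  0.04699736] ((458.670166015625, -160.52320861816406), (26.17862319946289, 13.191508293151855), 81.92103576660156)
rest  [ 0.43790742 -0.23048121  0.00515868] [ 0.47812484 -0.11622603  0.03998312]
```

View pics/w5.png

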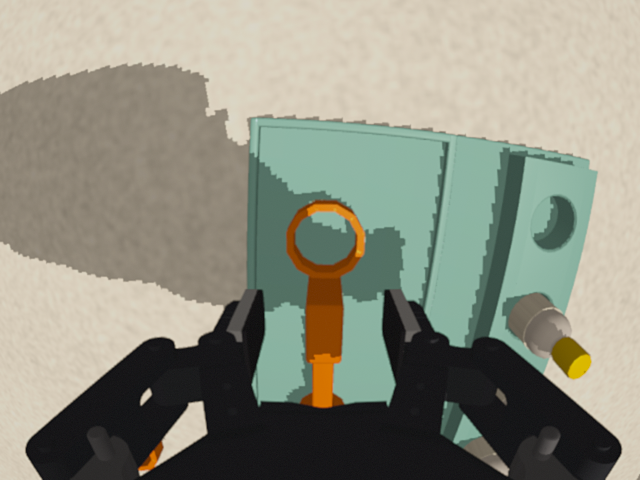

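The tab at (324,320) now sits between the pads at (245,325) and (400,325). I'll go 1 cm further down and close.

```bash
python3 -m jog '[{"x":0,"y":0,"z":0.5,"rx":0,"ry":0,"rz":0,"claw":3},{"x":0,"y":0,"z":0.5,"rx":0,"ry":0,"rz":0,"claw":2},{"x":0,"y":0,"z":0,"rx":0,"ry":0,"rz":0,"claw":0.5},{"x":0,"y":0,"z":0,"rx":0,"ry":0,"rz":0,"claw":0.5},{"x":0,"y":0,"z":0,"rx":0,"ry":0,"rz":0,"claw":0.5}]' 30
python3 -m jog '[{"x":0,"y":0,"z":0,"rx":0,"ry":0,"rz":0,"claw":0.5},{"x":0,"y":0,"z":-0.5,"rx":0,"ry":0,"rz":0,"claw":0.5},{"x":0,"y":0,"z":-1,"rx":0,"ry":0,"rz":0,"claw":0.5},{"x":0,"y":0,"z":-2,"rx":0,"ry":0,"rz":0,"claw":0.5},{"x":0,"y":0,"z":-3,"rx":0,"ry":0,"rz":0,"claw":0.5}]'
```

```text
time_s: 6.95
tcp_pos: [0.4584, -0.1605, -0.024]
tcp_rot: [[0.122, 0.993, -0.0], [0.993, -0.122, 0.0], [0.0, -0.0, -1.0]]
force: [-0.1, -0.1, 0.7]
width: 0.0136
finger_force: 32.3
time_s: 7.37
tcp_pos: [0.4567, -0.1599, 0.0406]
tcp_rot: [[0.121, 0.993, -0.004], [0.993, -0.121, 0.002], [0.001, -0.004, -1.0]]
force: [-0.4, -0.5, 0.2]
width: 0.0139
finger_force: 32.3
```

Held: 13.6 mm opening at 32 N. Next I lift it clear of the knob and carry it over to the +y side, with the C still facing -y.

```bash
python3 -m jog '[{"x":0,"y":0,"z":-3.4,"rx":0,"ry":0,"rz":0,"claw":0.5},{"x":0,"y":0,"z":-3.4,"rx":0,"ry":0,"rz":0,"claw":0.5},{"x":0,"y":0,"z":-3.4,"rx":0,"ry":0,"rz":0,"claw":0.5},{"x":0,"y":0,"z":-3.4,"rx":0,"ry":0,"rz":0,"claw":0.5},{"x":0,"y":0,"z":-3.4,"rx":0,"ry":0,"rz":0,"claw":0.5}]'
python3 -m jog '[{"x":2,"y":0,"z":0,"rx":0,"ry":0,"rz":0,"claw":0.5},{"x":3,"y":0,"z":0,"rx":0,"ry":0,"rz":0,"claw":0.5},{"x":3,"y":0,"z":0,"rx":0,"ry":0,"rz":0,"claw":0.5},{"x":3,"y":0,"z":0,"rx":0,"ry":0,"rz":0,"claw":0.5},{"x":3,"y":0,"z":0,"rx":0,"ry":0,"rz":0,"claw":0.5}]'
python3 -m jog '[{"x":3,"y":0,"z":0,"rx":0,"ry":0,"rz":0,"claw":0.5},{"x":3,"y":0,"z":0,"rx":0,"ry":0,"rz":0,"claw":0.5},{"x":3,"y":0,"z":0,"rx":0,"ry":0,"rz":0,"claw":0.5},{"x":3,"y":0,"z":0,"rx":0,"ry":0,"rz":0,"claw":0.5},{"x":3,"y":0,"z":0,"rx":0,"ry":0,"rz":0,"claw":0.5}]'
```

```text
time_s: 7.78
tcp_pos: [0.4581, -0.1602, 0.2141]
tcp_rot: [[0.121, 0.993, 0.001], [0.993, -0.121, -0.0], [-0.0, 0.001, -1.0]]
force: [1.4, -0.1, 0.2]
width: 0.0136
finger_force: 32.3
time_s: 8.2
tcp_pos: [0.4753, -0.0201, 0.2123]
tcp_rot: [[0.122, 0.993, 0.001], [0.993, -0.122, -0.0], [-0.0, 0.001, -1.0]]
force: [0.6, -0.4, -0.1]
width: 0.0136
finger_force: 32.3
time_s: 8.62
tcp_pos: [0.4936, 0.1287, 0.2123]
tcp_rot: [[0.122, 0.993, 0.001], [0.993, -0.122, -0.0], [0.0, 0.001, -1.0]]
force: [0.3, 0.2, -1.0]
width: 0.0138
finger_force: 32.3
```

```bash
python3 -m jog '[{"x":3,"y":0,"z":0,"rx":0,"ry":0,"rz":0,"claw":0.5},{"x":3,"y":0,"z":0,"rx":0,"ry":0,"rz":0,"claw":0.5},{"x":3,"y":0,"z":0,"rx":0,"ry":0,"rz":0,"claw":0.5},{"x":3,"y":0,"z":0,"rx":0,"ry":0,"rz":0,"claw":0.5},{"x":3,"y":0,"z":0,"rx":0,"ry":0,"rz":0,"claw":0.5}]'
python3 -m jog '[{"x":3,"y":0,"z":0,"rx":0,"ry":0,"rz":0,"claw":0.5},{"x":2.5,"y":0,"z":0,"rx":0,"ry":0,"rz":0,"claw":0.5},{"x":0,"y":0,"z":0,"rx":0,"ry":0,"rz":0,"claw":0.5},{"x":0,"y":0,"z":0,"rx":0,"ry":0,"rz":0,"claw":0.5},{"x":0,"y":0,"z":0,"rx":0,"ry":0,"rz":0,"claw":0.5}]'
python3 - <<'E'
from h import *
s=bot.observe();t=np.array(s['tcp_pos']);R=np.array(s['tcp_rot']);print(s['time_s'],t)
for cam in('wrist','scene','top'):
    c,im,d=shot(cam,cam+'6.png');P=cloud(c,cam,d)
    near=(d>0)&(np.hypot(P[...,0]-.503,P[...,1]-.214)<.03)
    for lo,hi in((.075,.135),(.145,.19),(.19,.23)):
        K=P[near&(P[...,2]>lo)&(P[...,2]<hi)&~blue(im)&~orange(im)]
        if len(K)>5:
            # circle fit with known radius
            r={.075:.008,.145:.0045,.19:.011}[lo]
            from scipy.optimize import least_squares
            o=least_squares(lambda p:np.hypot(*(K[:,:2]-p).T)-r if lo!=.19 else np.sqrt(((K-[p[0],p[1],.201])**2).sum(1))-.011,[.503,.214],loss='soft_l1',f_scale=.002)
            print(cam,lo,len(K),'med',np.median(K,0).round(4),'fit',o.x.round(4),'rms',np.sqrt(np.mean(o.fun**2)).round(4),'top',K[:,2].max().round(4))
    m=near&blue(im); B=P[m]; print('blue z', len(B), np.percentile(B[:,2],[50,75,90,98]).round(4) if len(B) else '')
    m=orange(im)&(d>0)&(P[...,1]>.1); Q=(P[m]-t)@R
    if len(Q):print(cam,'orange tool',len(Q),np.percentile(Q,[1,50,99],axis=0).round(4).tolist())
    for z0,z1 in((-.08,-.06),(-.06,-.0)):
        A=Q[(Q[:,2]>z0)&(Q[:,2]<z1)]
        if len(A)>5: print(z0,len(A),A.min(0).round(4),A.max(0).round(4))
E
```

```text
time_s: 9.03
tcp_pos: [0.5119, 0.2774, 0.2122]
tcp_rot: [[0.122, 0.993, 0.001], [0.993, -0.122, 0.0], [0.0, 0.001, -1.0]]
force: [-0.7, -0.1, -0.9]
width: 0.0137
finger_force: 32.3
time_s: 9.45
tcp_pos: [0.5187, 0.3303, 0.2116]
tcp_rot: [[0.122, 0.993, 0.0], [0.993, -0.122, -0.0], [-0.0, 0.0, -1.0]]
force: [0.4, -1.5, -0.2]
width: 0.0138
finger_force: 32.3
9.45 [0.51874958 0.33025918 0.2115862 ]
blue z 0 
wrist orange tool 5847 [[-0.0445, -0.0145, -0.0729], [0.0118, -0.0003, -0.0606], [0.0439, 0.0131, -0.0384]]
-0.08 2922 [-0.0132 -0.0068 -0.0755] [ 0.0133  0.0071 -0.06  ]
-0.06 2901 [-0.0475 -0.0154 -0.06  ] [ 0.0443  0.0158 -0.0358]
scene 0.075 132 med [0.511  0.2147 0.105 ] fit [0.5046 0.2151] rms 0.0016 top 0.135
scene 0.145 59 med [0.5084 0.2144 0.1661] fit [0.5059 0.2151] rms 0.002 top 0.1897
scene 0.19 92 med [0.5113 0.2141 0.2059] fit [0.5061 0.2152] rms 0.002 top 0.2156
blue z 83 [0.0659 0.0672 0.0689 0.0705]
scene orange tool 5263 [[-0.4591, -2.3113, -0.0533], [0.6585, -1.5511, 0.7248], [1.0637, 0.0152, 0.9515]]
-0.06 369 [-0.0931 -0.0137 -0.0593] [ 0.0407  0.0198 -0.0305]
top 0.19 31 med [0.5066 0.2104 0.2107] fit [0.5046 0.2148] rms 0.0027 top 0.2184
blue z 20 [0.069  0.0713 0.0731 0.1186]
```

The post axis comes out at about (0.505, 0.215), and the C is lined up with it to within 0.5 mm. I'll lower to neck height, underside at about 157 mm, and compare C and neck in the same picture.

```bash
python3 -m jog '[{"x":0,"y":0,"z":2.5,"rx":0,"ry":0,"rz":0,"claw":0.5},{"x":0,"y":0,"z":2.5,"rx":0,"ry":0,"rz":0,"claw":0.5},{"x":0,"y":0,"z":2.5,"rx":0,"ry":0,"rz":0,"claw":0.5},{"x":0,"y":0,"z":1,"rx":0,"ry":0,"rz":0,"claw":0.5},{"x":-0.5,"y":0,"z":0,"rx":0,"ry":0,"rz":0,"claw":0.5}]'
python3 -m jog '[{"x":-0.5,"y":0,"z":0,"rx":0,"ry":0,"rz":0,"claw":0.5},{"x":-0.5,"y":0,"z":0,"rx":0,"ry":0,"rz":0,"claw":0.5},{"x":0,"y":0,"z":0,"rx":0,"ry":0,"rz":0,"claw":0.5},{"x":0,"y":0,"z":0,"rx":0,"ry":0,"rz":0,"claw":0.5},{"x":0,"y":0,"z":0,"rx":0,"ry":0,"rz":0,"claw":0.5}]'
cat > rel.py <<'E'
import sys
from h import *
s=bot.observe();t=np.array(s['tcp_pos']);R=np.array(s['tcp_rot']);print(s['time_s'],t,'F',np.round(s['force'],1),'M',np.round(s['moment'],2))
post=np.array([.505,.215,.17]);print('post in tool',(post-t)@R)
for cam in('scene','top'):
    acc=[]
    for i in range(3):
        c,im,d=shot(cam);P=cloud(c,cam,d);T=(P-t)@R
        O=T[orange(im)&(d>0)&(abs(T[...,0]+.075)<.022)&(abs(T[...,1])<.03)&(abs(T[...,2]+.04)<.04)]
        N=T[(d>0)&~orange(im)&(np.hypot(P[...,0]-.505,P[...,1]-.215)<.02)&(P[...,2]>.15)&(P[...,2]<.22)]
        acc+=[(O,N)]
    O=np.vstack([a[0] for a in acc]);N=np.vstack([a[1] for a in acc])
    print(cam,len(O),'C x,y,z',np.percentile(O,[1,50,99],axis=0).round(4).tolist());print('   post',len(N),np.percentile(N,[2,50,98],axis=0).round(4).tolist() if len(N) else '')
cv2.imwrite('pics/'+sys.argv[1],cv2.resize(shot('scene')[1][150:290,320:480,::-1],(640,560),interpolation=2))
E
python3 rel.py s7.png
```

```text
time_s: 10.02
tcp_pos: [0.5168, 0.3244, 0.1236]
tcp_rot: [[0.122, 0.993, -0.004], [0.993, -0.122, -0.002], [-0.003, -0.004, -1.0]]
force: [-0.4, -0.4, 0.0]
width: 0.0135
finger_force: 32.3
time_s: 10.43
tcp_pos: [0.5174, 0.3161, 0.1272]
tcp_rot: [[0.122, 0.993, 0.002], [0.993, -0.122, 0.001], [0.001, 0.002, -1.0]]
force: [-0.4, 0.6, -0.0]
width: 0.0135
finger_force: 32.3
10.4333 [0.51736386 0.31610982 0.12718201] F [-0.4  0.6 -0. ] M [ 0.02 -0.05  0.05]
post in tool [-0.10181526  0.00011971 -0.0429311 ]
scene 536 C x,y,z [[-0.0902, -0.0116, -0.0587], [-0.0748, 0.0084, -0.0488], [-0.0545, 0.0179, -0.0341]]
   post 505 [[-0.1114, -0.01, -0.0853], [-0.1003, 0.0056, -0.0676], [-0.0903, 0.0162, -0.0258]]Traceback (most recent call last):
  File "rel.py", line 13, in <module>
    print(cam,len(O),'C x,y,z',np.percentile(O,[1,50,99],axis=0).round(4).tolist());print('   post',len(N),np.percentile(N,[2,50,98],axis=0).round(4).tolist() if len(N) else '')
                               ~~~~~~~~~~~~~^^^^^^^^^^^^^^^^^^^^
    return _quantile_unchecked(
        a, q, axis, out, overwrite_input, method, keepdims, weights)
    return _ureduce(a,
                    func=_quantile_ureduce_func,
    ...<5 lines>...
                    overwrite_input=overwrite_input,
                    method=method)
    r = func(a, **kwargs)
    result = _quantile(arr,
                       quantiles=q,
    ...<2 lines>...
                       out=out,
                       weights=wgt)
    slices_having_nans = np.isnan(arr[-1, ...])
                                  ~~~^^^^^^^^^
IndexError: index -1 is out of bounds for axis 0 with size 0
```

```bash
sed -i "s/for cam in('scene','top')/for cam in('scene',)/" rel.py
python3 -m jog '[{"x":-0.2,"y":0,"z":0,"rx":0,"ry":0,"rz":0,"claw":0.5},{"x":-0.2,"y":0,"z":0,"rx":0,"ry":0,"rz":0,"claw":0.5},{"x":-0.2,"y":0,"z":0,"rx":0,"ry":0,"rz":0,"claw":0.5},{"x":0,"y":0,"z":0,"rx":0,"ry":0,"rz":0,"claw":0.5},{"x":0,"y":0,"z":0,"rx":0,"ry":0,"rz":0,"claw":0.5}]'; python3 rel.py s7.png
```

```text
time_s: 11.15
tcp_pos: [0.5162, 0.3096, 0.1261]
tcp_rot: [[0.122, 0.993, 0.0], [0.993, -0.122, -0.0], [-0.0, 0.0, -1.0]]
force: [0.9, 0.4, -0.3]
width: 0.0134
finger_force: 32.3
11.15 [0.51623619 0.30958393 0.12605733] F [ 0.9  0.4 -0.3] M [ 0.    0.02 -0.02]
post in tool [-0.09525051  0.0004002  -0.04393755]
scene 553 C x,y,z [[-0.0916, -0.011, -0.0584], [-0.0749, 0.0099, -0.0487], [-0.0533, 0.018, -0.0341]]
   post 441 [[-0.1051, -0.0071, -0.0869], [-0.0948, 0.0063, -0.0723], [-0.084, 0.016, -0.0284]]
```

View pics/s7.png

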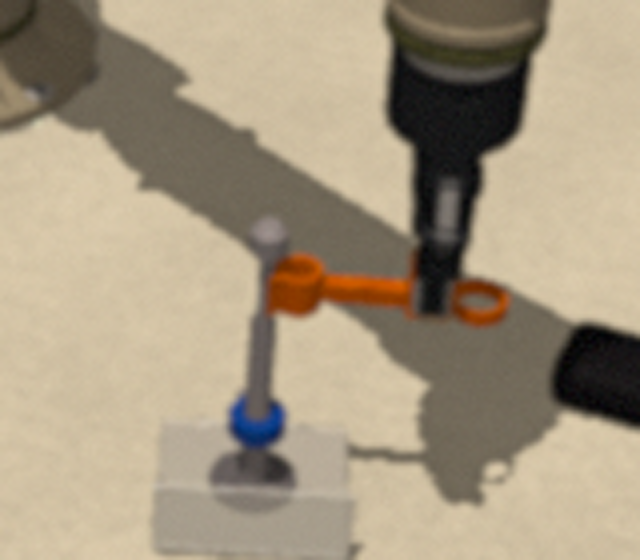

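The C's lips at (272,290) are just reaching the neck, below the knob and above the cone, with no contact force. I'll go on in small steps.

```bash
python3 -m jog '[{"x":-0.15,"y":0,"z":0,"rx":0,"ry":0,"rz":0,"claw":0.5},{"x":-0.15,"y":0,"z":0,"rx":0,"ry":0,"rz":0,"claw":0.5},{"x":-0.15,"y":0,"z":0,"rx":0,"ry":0,"rz":0,"claw":0.5},{"x":0,"y":0,"z":0,"rx":0,"ry":0,"rz":0,"claw":0.5},{"x":0,"y":0,"z":0,"rx":0,"ry":0,"rz":0,"claw":0.5}]'
```

```text
time_s: 11.77
tcp_pos: [0.5156, 0.3052, 0.1261]
tcp_rot: [[0.122, 0.993, 0.0], [0.993, -0.122, -0.0], [0.0, 0.0, -1.0]]
force: [-0.2, 0.3, -0.6]
width: 0.0136
finger_force: 32.3
```

```bash
python3 -m jog '[{"x":-0.1,"y":0,"z":0,"rx":0,"ry":0,"rz":0,"claw":0.5},{"x":-0.1,"y":0,"z":0,"rx":0,"ry":0,"rz":0,"claw":0.5},{"x":-0.1,"y":0,"z":0,"rx":0,"ry":0,"rz":0,"claw":0.5},{"x":0,"y":0,"z":0,"rx":0,"ry":0,"rz":0,"claw":0.5},{"x":0,"y":0,"z":0,"rx":0,"ry":0,"rz":0,"claw":0.5}]'
```

```text
time_s: 12.18
tcp_pos: [0.5153, 0.3023, 0.1261]
tcp_rot: [[0.122, 0.993, 0.0], [0.993, -0.122, 0.0], [0.0, 0.0, -1.0]]
force: [0.5, 0.6, -0.8]
width: 0.0137
finger_force: 32.3
```

```bash
python3 -m jog '[{"x":-0.1,"y":0,"z":0,"rx":0,"ry":0,"rz":0,"claw":0.5},{"x":-0.1,"y":0,"z":0,"rx":0,"ry":0,"rz":0,"claw":0.5},{"x":-0.1,"y":0,"z":0,"rx":0,"ry":0,"rz":0,"claw":0.5},{"x":0,"y":0,"z":0,"rx":0,"ry":0,"rz":0,"claw":0.5},{"x":0,"y":0,"z":0,"rx":0,"ry":0,"rz":0,"claw":0.5}]'
```

```text
time_s: 12.6
tcp_pos: [0.5148, 0.2994, 0.126]
tcp_rot: [[0.122, 0.993, -0.0], [0.993, -0.122, -0.0], [-0.0, -0.0, -1.0]]
force: [-0.8, 0.6, 0.0]
width: 0.0131
finger_force: 32.3
```

```bash
python3 -m jog '[{"x":-0.1,"y":0,"z":0,"rx":0,"ry":0,"rz":0,"claw":0.5},{"x":-0.1,"y":0,"z":0,"rx":0,"ry":0,"rz":0,"claw":0.5},{"x":-0.1,"y":0,"z":0,"rx":0,"ry":0,"rz":0,"claw":0.5},{"x":0,"y":0,"z":0,"rx":0,"ry":0,"rz":0,"claw":0.5},{"x":0,"y":0,"z":0,"rx":0,"ry":0,"rz":0,"claw":0.5}]'
```

```text
time_s: 13.02
tcp_pos: [0.5146, 0.2963, 0.1261]
tcp_rot: [[0.122, 0.993, 0.0], [0.993, -0.122, -0.0], [-0.0, 0.0, -1.0]]
force: [0.8, -0.0, -1.7]
width: 0.0135
finger_force: 32.3
```

```bash
python3 -m jog '[{"x":-0.1,"y":0,"z":0,"rx":0,"ry":0,"rz":0,"claw":0.5},{"x":-0.1,"y":0,"z":0,"rx":0,"ry":0,"rz":0,"claw":0.5},{"x":-0.1,"y":0,"z":0,"rx":0,"ry":0,"rz":0,"claw":0.5},{"x":0,"y":0,"z":0,"rx":0,"ry":0,"rz":0,"claw":0.5},{"x":0,"y":0,"z":0,"rx":0,"ry":0,"rz":0,"claw":0.5}]'
```

```text
time_s: 13.43
tcp_pos: [0.5142, 0.2934, 0.1261]
tcp_rot: [[0.122, 0.993, 0.0], [0.993, -0.122, 0.0], [0.0, 0.0, -1.0]]
force: [0.6, -0.0, -0.3]
width: 0.0137
finger_force: 32.3
```

No contact so far, so the neck is inside the C. I'll feel for the back of the bore.

```bash
python3 -m jog '[{"x":-0.2,"y":0,"z":0,"rx":0,"ry":0,"rz":0,"claw":0.5},{"x":-0.2,"y":0,"z":0,"rx":0,"ry":0,"rz":0,"claw":0.5},{"x":-0.1,"y":0,"z":0,"rx":0,"ry":0,"rz":0,"claw":0.5},{"x":0,"y":0,"z":0,"rx":0,"ry":0,"rz":0,"claw":0.5},{"x":0,"y":0,"z":0,"rx":0,"ry":0,"rz":0,"claw":0.5}]'
```

```text
time_s: 13.85
tcp_pos: [0.5135, 0.2884, 0.1261]
tcp_rot: [[0.122, 0.993, 0.0], [0.993, -0.122, -0.0], [-0.0, 0.0, -1.0]]
force: [-0.4, 0.1, -0.4]
width: 0.0138
finger_force: 32.3
```

```bash
python3 -m jog '[{"x":-0.1,"y":0,"z":0,"rx":0,"ry":0,"rz":0,"claw":0.5},{"x":-0.1,"y":0,"z":0,"rx":0,"ry":0,"rz":0,"claw":0.5},{"x":0,"y":0,"z":0,"rx":0,"ry":0,"rz":0,"claw":0.5},{"x":0,"y":0,"z":0,"rx":0,"ry":0,"rz":0,"claw":0.5},{"x":0,"y":0,"z":0,"rx":0,"ry":0,"rz":0,"claw":0.5}]'
```

```text
time_s: 14.27
tcp_pos: [0.5133, 0.2867, 0.1261]
tcp_rot: [[0.122, 0.993, 0.0], [0.993, -0.122, 0.0], [0.0, 0.0, -1.0]]
force: [-0.2, 1.3, 0.0]
width: 0.0135
finger_force: 32.3
```

```bash
python3 -m jog '[{"x":-0.1,"y":0,"z":0,"rx":0,"ry":0,"rz":0,"claw":0.5},{"x":0,"y":0,"z":0,"rx":0,"ry":0,"rz":0,"claw":0.5},{"x":0,"y":0,"z":0,"rx":0,"ry":0,"rz":0,"claw":0.5},{"x":0,"y":0,"z":0,"rx":0,"ry":0,"rz":0,"claw":0.5},{"x":0,"y":0,"z":0,"rx":0,"ry":0,"rz":0,"claw":0.5}]'
```

```text
time_s: 14.68
tcp_pos: [0.5132, 0.2867, 0.1263]
tcp_rot: [[0.121, 0.993, 0.001], [0.993, -0.121, 0.002], [0.002, 0.001, -1.0]]
force: [1.6, 4.7, -0.4]
width: 0.0134
finger_force: 32.1
```

Felt the back of the bore at tcp y = 0.2867 with about 4.7 N. I'll back off to centre the bore, then feel one side.

```bash
python3 -m jog '[{"x":0.25,"y":0,"z":0,"rx":0,"ry":0,"rz":0,"claw":0.5},{"x":0.3,"y":0,"z":0,"rx":0,"ry":0,"rz":0,"claw":0.5},{"x":0,"y":0.15,"z":0,"rx":0,"ry":0,"rz":0,"claw":0.5},{"x":0,"y":0.15,"z":0,"rx":0,"ry":0,"rz":0,"claw":0.5},{"x":0,"y":0,"z":0,"rx":0,"ry":0,"rz":0,"claw":0.5}]'
python3 -m jog '[{"x":0,"y":0.05,"z":0,"rx":0,"ry":0,"rz":0,"claw":0.5},{"x":0,"y":0,"z":0,"rx":0,"ry":0,"rz":0,"claw":0.5},{"x":0,"y":0,"z":0,"rx":0,"ry":0,"rz":0,"claw":0.5},{"x":0,"y":0,"z":0,"rx":0,"ry":0,"rz":0,"claw":0.5},{"x":0,"y":0,"z":0,"rx":0,"ry":0,"rz":0,"claw":0.5}]'
```

```text
time_s: 15.1
tcp_pos: [0.5168, 0.2904, 0.1258]
tcp_rot: [[0.122, 0.993, -0.001], [0.993, -0.122, -0.0], [-0.0, -0.001, -1.0]]
force: [-0.8, 0.6, -0.0]
width: 0.0137
finger_force: 32.3
time_s: 15.52
tcp_pos: [0.517, 0.2903, 0.1259]
tcp_rot: [[0.122, 0.993, -0.001], [0.993, -0.122, -0.0], [-0.0, -0.001, -1.0]]
force: [-2.0, -0.2, -1.3]
width: 0.0138
finger_force: 32.4
```

```bash
python3 -m jog '[{"x":0,"y":0.1,"z":0,"rx":0,"ry":0,"rz":0,"claw":0.5},{"x":0,"y":0,"z":0,"rx":0,"ry":0,"rz":0,"claw":0.5},{"x":0,"y":0,"z":0,"rx":0,"ry":0,"rz":0,"claw":0.5},{"x":0,"y":0,"z":0,"rx":0,"ry":0,"rz":0,"claw":0.5},{"x":0,"y":0,"z":0,"rx":0,"ry":0,"rz":0,"claw":0.5}]'
```

```text
time_s: 15.93
tcp_pos: [0.5173, 0.2903, 0.1257]
tcp_rot: [[0.122, 0.993, -0.002], [0.993, -0.122, -0.001], [-0.001, -0.002, -1.0]]
force: [-5.3, -1.4, 0.8]
width: 0.0137
finger_force: 33.2
```

```bash
python3 -m jog '[{"x":0,"y":-0.25,"z":0,"rx":0,"ry":0,"rz":0,"claw":0.5},{"x":0,"y":-0.2,"z":0,"rx":0,"ry":0,"rz":0,"claw":0.5},{"x":0,"y":-0.2,"z":0,"rx":0,"ry":0,"rz":0,"claw":0.5},{"x":0,"y":-0.2,"z":0,"rx":0,"ry":0,"rz":0,"claw":0.5},{"x":0,"y":0,"z":0,"rx":0,"ry":0,"rz":0,"claw":0.5}]'
python3 -m jog '[{"x":0,"y":-0.1,"z":0,"rx":0,"ry":0,"rz":0,"claw":0.5},{"x":0,"y":0,"z":0,"rx":0,"ry":0,"rz":0,"claw":0.5},{"x":0,"y":0,"z":0,"rx":0,"ry":0,"rz":0,"claw":0.5},{"x":0,"y":0,"z":0,"rx":0,"ry":0,"rz":0,"claw":0.5},{"x":0,"y":0,"z":0,"rx":0,"ry":0,"rz":0,"claw":0.5}]'
```

```text
time_s: 16.35
tcp_pos: [0.5097, 0.2918, 0.1263]
tcp_rot: [[0.121, 0.993, 0.001], [0.993, -0.121, 0.0], [0.0, 0.001, -1.0]]
force: [0.5, 0.1, 0.3]
width: 0.0138
finger_force: 32.3
time_s: 16.77
tcp_pos: [0.5089, 0.2916, 0.126]
tcp_rot: [[0.122, 0.993, 0.0], [0.993, -0.122, 0.0], [0.0, 0.0, -1.0]]
force: [-0.1, 0.5, -1.4]
width: 0.0134
finger_force: 32.3
```

```bash
python3 -m jog '[{"x":0,"y":-0.1,"z":0,"rx":0,"ry":0,"rz":0,"claw":0.5},{"x":0,"y":0,"z":0,"rx":0,"ry":0,"rz":0,"claw":0.5},{"x":0,"y":0,"z":0,"rx":0,"ry":0,"rz":0,"claw":0.5},{"x":0,"y":0,"z":0,"rx":0,"ry":0,"rz":0,"claw":0.5},{"x":0,"y":0,"z":0,"rx":0,"ry":0,"rz":0,"claw":0.5}]'
```

```text
time_s: 17.18
tcp_pos: [0.508, 0.2916, 0.126]
tcp_rot: [[0.122, 0.993, 0.0], [0.993, -0.122, -0.0], [0.0, 0.0, -1.0]]
force: [1.6, -0.7, -1.9]
width: 0.0134
finger_force: 32.2
```

```bash
python3 -m jog '[{"x":0,"y":-0.1,"z":0,"rx":0,"ry":0,"rz":0,"claw":0.5},{"x":0,"y":0,"z":0,"rx":0,"ry":0,"rz":0,"claw":0.5},{"x":0,"y":0,"z":0,"rx":0,"ry":0,"rz":0,"claw":0.5},{"x":0,"y":0,"z":0,"rx":0,"ry":0,"rz":0,"claw":0.5},{"x":0,"y":0,"z":0,"rx":0,"ry":0,"rz":0,"claw":0.5}]'
```

```text
time_s: 17.6
tcp_pos: [0.5077, 0.2916, 0.1262]
tcp_rot: [[0.122, 0.993, 0.001], [0.993, -0.122, 0.0], [0.0, 0.001, -1.0]]
force: [4.4, 0.1, -2.6]
width: 0.0138
finger_force: 32.1
```

Side contacts are symmetric about a tool-y offset of -1.4 mm, so I centre there and start lowering.

```bash
python3 -m jog '[{"x":0,"y":0.28,"z":0,"rx":0,"ry":0,"rz":0,"claw":0.5},{"x":0,"y":0.28,"z":0,"rx":0,"ry":0,"rz":0,"claw":0.5},{"x":0,"y":0,"z":0.3,"rx":0,"ry":0,"rz":0,"claw":0.5},{"x":0,"y":0,"z":0.3,"rx":0,"ry":0,"rz":0,"claw":0.5},{"x":0,"y":0,"z":0,"rx":0,"ry":0,"rz":0,"claw":0.5}]'
python3 -m jog '[{"x":0,"y":0,"z":0.2,"rx":0,"ry":0,"rz":0,"claw":0.5},{"x":0,"y":0,"z":0.2,"rx":0,"ry":0,"rz":0,"claw":0.5},{"x":0,"y":0,"z":0.2,"rx":0,"ry":0,"rz":0,"claw":0.5},{"x":0,"y":0,"z":0,"rx":0,"ry":0,"rz":0,"claw":0.5},{"x":0,"y":0,"z":0,"rx":0,"ry":0,"rz":0,"claw":0.5}]'
```

```text
time_s: 18.02
tcp_pos: [0.5117, 0.2911, 0.1191]
tcp_rot: [[0.121, 0.993, -0.002], [0.993, -0.121, -0.0], [-0.001, -0.002, -1.0]]
force: [-0.0, -0.1, -0.5]
width: 0.0135
finger_force: 32.3
time_s: 18.43
tcp_pos: [0.5124, 0.2911, 0.1139]
tcp_rot: [[0.122, 0.993, -0.0], [0.993, -0.122, -0.0], [-0.0, -0.0, -1.0]]
force: [0.1, 0.2, -0.2]
width: 0.0135
finger_force: 32.3
```

```bash
python3 -m jog '[{"x":0,"y":0,"z":0.1,"rx":0,"ry":0,"rz":0,"claw":0.5},{"x":0,"y":0,"z":0.1,"rx":0,"ry":0,"rz":0,"claw":0.5},{"x":0,"y":0,"z":0.1,"rx":0,"ry":0,"rz":0,"claw":0.5},{"x":0,"y":0,"z":0,"rx":0,"ry":0,"rz":0,"claw":0.5},{"x":0,"y":0,"z":0,"rx":0,"ry":0,"rz":0,"claw":0.5}]'
```

```text
time_s: 18.85
tcp_pos: [0.5124, 0.2912, 0.111]
tcp_rot: [[0.122, 0.993, -0.0], [0.993, -0.122, 0.0], [0.0, -0.0, -1.0]]
force: [0.4, -1.5, -0.5]
width: 0.0138
finger_force: 32.3
```

```bash
python3 -m jog '[{"x":0,"y":0,"z":0.1,"rx":0,"ry":0,"rz":0,"claw":0.5},{"x":0,"y":0,"z":0.1,"rx":0,"ry":0,"rz":0,"claw":0.5},{"x":0,"y":0,"z":0.1,"rx":0,"ry":0,"rz":0,"claw":0.5},{"x":0,"y":0,"z":0,"rx":0,"ry":0,"rz":0,"claw":0.5},{"x":0,"y":0,"z":0,"rx":0,"ry":0,"rz":0,"claw":0.5}]'
```

```text
time_s: 19.27
tcp_pos: [0.5124, 0.2911, 0.1079]
tcp_rot: [[0.122, 0.993, -0.0], [0.993, -0.122, -0.0], [-0.0, -0.0, -1.0]]
force: [0.2, -0.1, -1.1]
width: 0.0138
finger_force: 32.3
```

```bash
python3 -m jog '[{"x":0,"y":0,"z":0.1,"rx":0,"ry":0,"rz":0,"claw":0.5},{"x":0,"y":0,"z":0.1,"rx":0,"ry":0,"rz":0,"claw":0.5},{"x":0,"y":0,"z":0.1,"rx":0,"ry":0,"rz":0,"claw":0.5},{"x":0,"y":0,"z":0,"rx":0,"ry":0,"rz":0,"claw":0.5},{"x":0,"y":0,"z":0,"rx":0,"ry":0,"rz":0,"claw":0.5}]'
```

```text
time_s: 19.68
tcp_pos: [0.5124, 0.2912, 0.105]
tcp_rot: [[0.122, 0.993, -0.0], [0.993, -0.122, 0.0], [-0.0, -0.0, -1.0]]
force: [-0.2, -0.5, 0.3]
width: 0.0134
finger_force: 32.3
```

The C is on the thick post with no side force. I'll continue lowering in checked steps.

```bash
python3 -m jog '[{"x":0,"y":0,"z":0.3,"rx":0,"ry":0,"rz":0,"claw":0.5},{"x":0,"y":0,"z":0.3,"rx":0,"ry":0,"rz":0,"claw":0.5},{"x":0,"y":0,"z":0.3,"rx":0,"ry":0,"rz":0,"claw":0.5},{"x":0,"y":0,"z":0.3,"rx":0,"ry":0,"rz":0,"claw":0.5},{"x":0,"y":0,"z":0.3,"rx":0,"ry":0,"rz":0,"claw":0.5}]'
```

```text
time_s: 20.1
tcp_pos: [0.5123, 0.2911, 0.0896]
tcp_rot: [[0.122, 0.993, -0.0], [0.993, -0.122, -0.0], [-0.0, -0.0, -1.0]]
force: [-0.7, -0.7, 0.3]
width: 0.0138
finger_force: 32.3
```

```bash
python3 -m jog '[{"x":0,"y":0,"z":0.3,"rx":0,"ry":0,"rz":0,"claw":0.5},{"x":0,"y":0,"z":0.3,"rx":0,"ry":0,"rz":0,"claw":0.5},{"x":0,"y":0,"z":0.3,"rx":0,"ry":0,"rz":0,"claw":0.5},{"x":0,"y":0,"z":0.3,"rx":0,"ry":0,"rz":0,"claw":0.5},{"x":0,"y":0,"z":0.3,"rx":0,"ry":0,"rz":0,"claw":0.5}]'
```

```text
time_s: 20.52
tcp_pos: [0.5124, 0.2912, 0.0748]
tcp_rot: [[0.122, 0.993, -0.0], [0.993, -0.122, 0.0], [0.0, -0.0, -1.0]]
force: [0.4, -0.0, -0.1]
width: 0.0138
finger_force: 32.3
```

```bash
python3 -m jog '[{"x":0,"y":0,"z":0.3,"rx":0,"ry":0,"rz":0,"claw":0.5},{"x":0,"y":0,"z":0.3,"rx":0,"ry":0,"rz":0,"claw":0.5},{"x":0,"y":0,"z":0.3,"rx":0,"ry":0,"rz":0,"claw":0.5},{"x":0,"y":0,"z":0.3,"rx":0,"ry":0,"rz":0,"claw":0.5},{"x":0,"y":0,"z":0.3,"rx":0,"ry":0,"rz":0,"claw":0.5}]'
```

```text
time_s: 20.93
tcp_pos: [0.5124, 0.2912, 0.0598]
tcp_rot: [[0.122, 0.993, 0.0], [0.993, -0.122, 0.0], [0.0, 0.0, -1.0]]
force: [0.4, -1.2, -0.0]
width: 0.0133
finger_force: 32.3
```

```bash
python3 -m jog '[{"x":0,"y":0,"z":0.3,"rx":0,"ry":0,"rz":0,"claw":0.5},{"x":0,"y":0,"z":0.3,"rx":0,"ry":0,"rz":0,"claw":0.5},{"x":0,"y":0,"z":0.3,"rx":0,"ry":0,"rz":0,"claw":0.5},{"x":0,"y":0,"z":0.2,"rx":0,"ry":0,"rz":0,"claw":0.5},{"x":0,"y":0,"z":0,"rx":0,"ry":0,"rz":0,"claw":0.5}]'
```

```text
time_s: 21.35
tcp_pos: [0.5122, 0.291, 0.0485]
tcp_rot: [[0.122, 0.993, -0.001], [0.993, -0.122, -0.0], [-0.0, -0.001, -1.0]]
force: [0.4, 0.3, 0.2]
width: 0.0136
finger_force: 32.3
```

```bash
python3 -m jog '[{"x":0,"y":0,"z":0.1,"rx":0,"ry":0,"rz":0,"claw":0.5},{"x":0,"y":0,"z":0.1,"rx":0,"ry":0,"rz":0,"claw":0.5},{"x":0,"y":0,"z":0.1,"rx":0,"ry":0,"rz":0,"claw":0.5},{"x":0,"y":0,"z":0,"rx":0,"ry":0,"rz":0,"claw":0.5},{"x":0,"y":0,"z":0,"rx":0,"ry":0,"rz":0,"claw":0.5}]'
```

```text
time_s: 21.77
tcp_pos: [0.5124, 0.2912, 0.0461]
tcp_rot: [[0.122, 0.993, 0.0], [0.993, -0.122, 0.0], [0.0, 0.0, -1.0]]
force: [0.7, 0.1, -0.1]
width: 0.0137
finger_force: 32.3
```

```bash
python3 -m jog '[{"x":0,"y":0,"z":0.1,"rx":0,"ry":0,"rz":0,"claw":0.5},{"x":0,"y":0,"z":0.1,"rx":0,"ry":0,"rz":0,"claw":0.5},{"x":0,"y":0,"z":0,"rx":0,"ry":0,"rz":0,"claw":0.5},{"x":0,"y":0,"z":0,"rx":0,"ry":0,"rz":0,"claw":0.5},{"x":0,"y":0,"z":0,"rx":0,"ry":0,"rz":0,"claw":0.5}]'
```

```text
time_s: 22.18
tcp_pos: [0.5124, 0.2912, 0.0441]
tcp_rot: [[0.122, 0.993, 0.0], [0.993, -0.122, 0.0], [0.0, 0.0, -1.0]]
force: [-0.6, 0.2, -0.8]
width: 0.0135
finger_force: 32.3
```

Underside is at about 75 mm and still free.

```bash
python3 -m jog '[{"x":0,"y":0,"z":0.1,"rx":0,"ry":0,"rz":0,"claw":0.5},{"x":0,"y":0,"z":0.1,"rx":0,"ry":0,"rz":0,"claw":0.5},{"x":0,"y":0,"z":0,"rx":0,"ry":0,"rz":0,"claw":0.5},{"x":0,"y":0,"z":0,"rx":0,"ry":0,"rz":0,"claw":0.5},{"x":0,"y":0,"z":0,"rx":0,"ry":0,"rz":0,"claw":0.5}]'
```

```text
time_s: 22.6
tcp_pos: [0.5124, 0.2912, 0.042]
tcp_rot: [[0.122, 0.993, -0.0], [0.993, -0.122, 0.0], [0.0, -0.0, -1.0]]
force: [-0.8, 0.6, -0.7]
width: 0.0139
finger_force: 32.3
```

```bash
python3 -m jog '[{"x":0,"y":0,"z":0.1,"rx":0,"ry":0,"rz":0,"claw":0.5},{"x":0,"y":0,"z":0,"rx":0,"ry":0,"rz":0,"claw":0.5},{"x":0,"y":0,"z":0,"rx":0,"ry":0,"rz":0,"claw":0.5},{"x":0,"y":0,"z":0,"rx":0,"ry":0,"rz":0,"claw":0.5},{"x":0,"y":0,"z":0,"rx":0,"ry":0,"rz":0,"claw":0.5}]'
```

```text
time_s: 23.02
tcp_pos: [0.5124, 0.2912, 0.0411]
tcp_rot: [[0.122, 0.993, 0.0], [0.993, -0.122, 0.0], [0.0, 0.0, -1.0]]
force: [0.4, -0.8, -0.3]
width: 0.0135
finger_force: 32.3
```

```bash
python3 -m jog '[{"x":0,"y":0,"z":0.1,"rx":0,"ry":0,"rz":0,"claw":0.5},{"x":0,"y":0,"z":0,"rx":0,"ry":0,"rz":0,"claw":0.5},{"x":0,"y":0,"z":0,"rx":0,"ry":0,"rz":0,"claw":0.5},{"x":0,"y":0,"z":0,"rx":0,"ry":0,"rz":0,"claw":0.5},{"x":0,"y":0,"z":0,"rx":0,"ry":0,"rz":0,"claw":0.5}]'
```

```text
time_s: 23.43
tcp_pos: [0.5124, 0.2912, 0.0401]
tcp_rot: [[0.122, 0.993, 0.0], [0.993, -0.122, 0.0], [0.0, 0.0, -1.0]]
force: [0.7, -0.5, -1.1]
width: 0.0133
finger_force: 32.3
```

```bash
python3 -m jog '[{"x":0,"y":0,"z":0.1,"rx":0,"ry":0,"rz":0,"claw":0.5},{"x":0,"y":0,"z":0,"rx":0,"ry":0,"rz":0,"claw":0.5},{"x":0,"y":0,"z":0,"rx":0,"ry":0,"rz":0,"claw":0.5},{"x":0,"y":0,"z":0,"rx":0,"ry":0,"rz":0,"claw":0.5},{"x":0,"y":0,"z":0,"rx":0,"ry":0,"rz":0,"claw":0.5}]'
```

```text
time_s: 23.85
tcp_pos: [0.5124, 0.2912, 0.0391]
tcp_rot: [[0.122, 0.993, 0.0], [0.993, -0.122, 0.0], [0.0, 0.0, -1.0]]
force: [-0.6, 0.2, 0.5]
width: 0.0139
finger_force: 32.3
```

```bash
python3 -m jog '[{"x":0,"y":0,"z":0.1,"rx":0,"ry":0,"rz":0,"claw":0.5},{"x":0,"y":0,"z":0,"rx":0,"ry":0,"rz":0,"claw":0.5},{"x":0,"y":0,"z":0,"rx":0,"ry":0,"rz":0,"claw":0.5},{"x":0,"y":0,"z":0,"rx":0,"ry":0,"rz":0,"claw":0.5},{"x":0,"y":0,"z":0,"rx":0,"ry":0,"rz":0,"claw":0.5}]'
```

```text
time_s: 24.27
tcp_pos: [0.5124, 0.2912, 0.0381]
tcp_rot: [[0.122, 0.993, 0.0], [0.993, -0.122, 0.0], [0.0, 0.0, -1.0]]
force: [0.2, 0.3, -1.0]
width: 0.0137
finger_force: 32.3
```

```bash
python3 -m jog '[{"x":0,"y":0,"z":0.1,"rx":0,"ry":0,"rz":0,"claw":0.5},{"x":0,"y":0,"z":0,"rx":0,"ry":0,"rz":0,"claw":0.5},{"x":0,"y":0,"z":0,"rx":0,"ry":0,"rz":0,"claw":0.5},{"x":0,"y":0,"z":0,"rx":0,"ry":0,"rz":0,"claw":0.5},{"x":0,"y":0,"z":0,"rx":0,"ry":0,"rz":0,"claw":0.5}]'
```

```text
time_s: 24.68
tcp_pos: [0.5124, 0.2912, 0.037]
tcp_rot: [[0.122, 0.993, 0.0], [0.993, -0.122, 0.0], [0.0, 0.0, -1.0]]
force: [0.4, 0.6, -0.1]
width: 0.0135
finger_force: 32.3
```

```bash
python3 -m jog '[{"x":0,"y":0,"z":0.1,"rx":0,"ry":0,"rz":0,"claw":0.5},{"x":0,"y":0,"z":0,"rx":0,"ry":0,"rz":0,"claw":0.5},{"x":0,"y":0,"z":0,"rx":0,"ry":0,"rz":0,"claw":0.5},{"x":0,"y":0,"z":0,"rx":0,"ry":0,"rz":0,"claw":0.5},{"x":0,"y":0,"z":0,"rx":0,"ry":0,"rz":0,"claw":0.5}]'
```

```text
time_s: 25.1
tcp_pos: [0.5125, 0.2915, 0.0364]
tcp_rot: [[0.122, 0.993, 0.0], [0.993, -0.122, 0.0], [0.0, 0.0, -1.0]]
force: [-1.1, 1.3, 4.4]
width: 0.0134
finger_force: 33.1
```

```bash
python3 -m jog '[{"x":0,"y":0,"z":0.1,"rx":0,"ry":0,"rz":0,"claw":0.5},{"x":0,"y":0,"z":0,"rx":0,"ry":0,"rz":0,"claw":0.5},{"x":0,"y":0,"z":0,"rx":0,"ry":0,"rz":0,"claw":0.5},{"x":0,"y":0,"z":0,"rx":0,"ry":0,"rz":0,"claw":0.5},{"x":0,"y":0,"z":0,"rx":0,"ry":0,"rz":0,"claw":0.5}]'
```

```text
time_s: 25.52
tcp_pos: [0.5126, 0.2918, 0.0355]
tcp_rot: [[0.121, 0.993, 0.001], [0.993, -0.121, 0.001], [0.001, 0.001, -1.0]]
force: [-1.3, 1.6, 4.6]
width: 0.014
finger_force: 33.3
```

Contact with the collar at a force of about 4.5 N, with the underside at about 67 mm, which agrees with the cameras. I'll ease off slightly and let go.

```bash
python3 -m jog '[{"x":0,"y":0,"z":-0.1,"rx":0,"ry":0,"rz":0,"claw":0.5},{"x":0,"y":0,"z":0,"rx":0,"ry":0,"rz":0,"claw":0.5},{"x":0,"y":0,"z":0,"rx":0,"ry":0,"rz":0,"claw":1.5},{"x":0,"y":0,"z":0,"rx":0,"ry":0,"rz":0,"claw":1.8},{"x":0,"y":0,"z":0,"rx":0,"ry":0,"rz":0,"claw":2.2}]' 20
python3 -m jog '[{"x":0,"y":0,"z":0,"rx":0,"ry":0,"rz":0,"claw":2.8},{"x":0,"y":0,"z":0,"rx":0,"ry":0,"rz":0,"claw":3.5},{"x":0,"y":0,"z":0,"rx":0,"ry":0,"rz":0,"claw":4.2},{"x":0,"y":0,"z":0,"rx":0,"ry":0,"rz":0,"claw":5},{"x":0,"y":0,"z":0,"rx":0,"ry":0,"rz":0,"claw":5}]'
cat > chk.py <<'E'
from h import *
c,im,d=shot('scene');P=cloud(c,'scene',d)
Q=P[orange(im)&(d>0)&(P[...,1]>.15)&(P[...,0]>.4)&(P[...,0]<.62)&(P[...,2]<.25)]
print(len(Q),np.percentile(Q,[1,50,99],axis=0).round(4).tolist())
for lo in np.arange(.19,.35,.02):
    A=Q[(Q[:,1]>lo)&(Q[:,1]<lo+.02)]
    if len(A)>3: print(round(lo,2),len(A),'x',A[:,0].mean().round(4),'z',np.percentile(A[:,2],[3,97]).round(4))
B=P[blue(im)&(d>0)&(np.hypot(P[...,0]-.505,P[...,1]-.215)<.03)];print('blue',np.percentile(B[:,2],[3,97]))
cv2.imwrite('pics/s8.png',cv2.resize(im[150:290,320:480,::-1],(640,560),interpolation=2))
E
python3 chk.py
```

```text
time_s: 25.93
tcp_pos: [0.5124, 0.291, 0.0357]
tcp_rot: [[0.122, 0.993, -0.0], [0.993, -0.122, -0.0], [-0.0, -0.0, -1.0]]
force: [-0.7, 0.0, 1.0]
width: 0.022
finger_force: 0.0
time_s: 26.35
tcp_pos: [0.5124, 0.2912, 0.0361]
tcp_rot: [[0.122, 0.993, 0.0], [0.993, -0.122, 0.0], [0.0, 0.0, -1.0]]
force: [0.4, -0.4, -0.3]
width: 0.0499
finger_force: 0.0
271 [[0.4951, 0.2022, 0.0669], [0.515, 0.244, 0.0811], [0.5658, 0.3319, 0.1262]]
0.19 41 x 0.5113 z [0.0744 0.0961]
0.21 67 x 0.5148 z [0.0733 0.0968]
0.23 38 x 0.512 z [0.0769 0.0878]
0.25 37 x 0.5142 z [0.0735 0.0867]
0.27 25 x 0.5235 z [0.0737 0.1313]
0.29 9 x 0.5304 z [0.0678 0.1147]
0.31 47 x 0.5204 z [0.0663 0.0768]
0.33 7 x 0.5193 z [0.0703 0.0751]
blue [0.05750278 0.06922611]
```

View pics/s8.png

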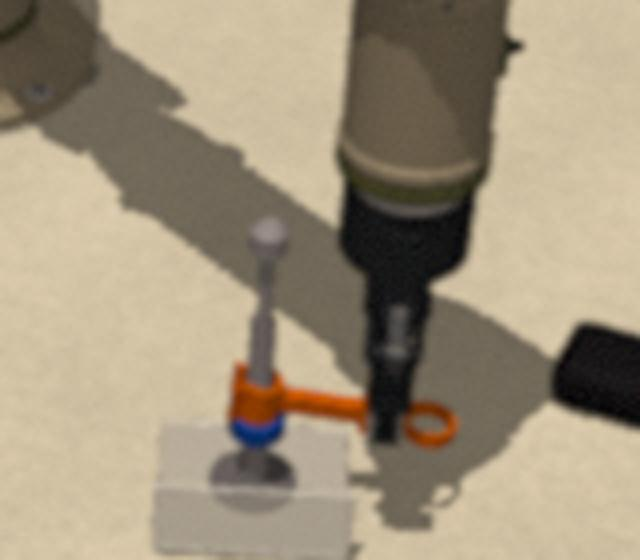

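The C is round the post, resting on the blue collar at (257,420), and the fingers are open beside the tab. I'll retreat straight up and re-check.

```bash
python3 -m jog '[{"x":0,"y":0,"z":-0.5,"rx":0,"ry":0,"rz":0,"claw":5},{"x":0,"y":0,"z":-1,"rx":0,"ry":0,"rz":0,"claw":5},{"x":0,"y":0,"z":-2,"rx":0,"ry":0,"rz":0,"claw":5},{"x":0,"y":0,"z":-3,"rx":0,"ry":0,"rz":0,"claw":5},{"x":0,"y":0,"z":-3,"rx":0,"ry":0,"rz":0,"claw":5}]'
python3 -m jog '[{"x":0.5,"y":0,"z":-3,"rx":0,"ry":0,"rz":0,"claw":5},{"x":1,"y":0,"z":-2,"rx":0,"ry":0,"rz":0,"claw":5},{"x":1,"y":0,"z":0,"rx":0,"ry":0,"rz":0,"claw":5},{"x":0,"y":0,"z":0,"rx":0,"ry":0,"rz":0,"claw":5},{"x":0,"y":0,"z":0,"rx":0,"ry":0,"rz":0,"claw":5}]'; python3 chk.py
```

```text
time_s: 26.82
tcp_pos: [0.5119, 0.2911, 0.1325]
tcp_rot: [[0.121, 0.993, -0.001], [0.993, -0.121, -0.0], [-0.0, -0.001, -1.0]]
force: [0.6, 0.1, 0.3]
width: 0.0503
finger_force: 0.0
time_s: 27.23
tcp_pos: [0.515, 0.3163, 0.1809]
tcp_rot: [[0.12, 0.993, -0.0], [0.993, -0.12, -0.0], [-0.0, -0.0, -1.0]]
force: [-0.3, -0.1, -0.4]
width: 0.0499
finger_force: 0.0
391 [[0.4951, 0.2026, 0.067], [0.5175, 0.2757, 0.0831], [0.5351, 0.3309, 0.1056]]
0.19 41 x 0.5105 z [0.0733 0.0976]
0.21 66 x 0.5153 z [0.0737 0.0954]
0.23 38 x 0.5119 z [0.0765 0.0886]
0.25 37 x 0.5154 z [0.0758 0.0875]
0.27 84 x 0.5197 z [0.0677 0.1049]
0.29 84 x 0.5215 z [0.0674 0.1054]
0.31 35 x 0.519 z [0.0681 0.0766]
0.33 6 x 0.5203 z [0.0718 0.0764]
blue [0.05543629 0.07021261]
```

View pics/s8.png

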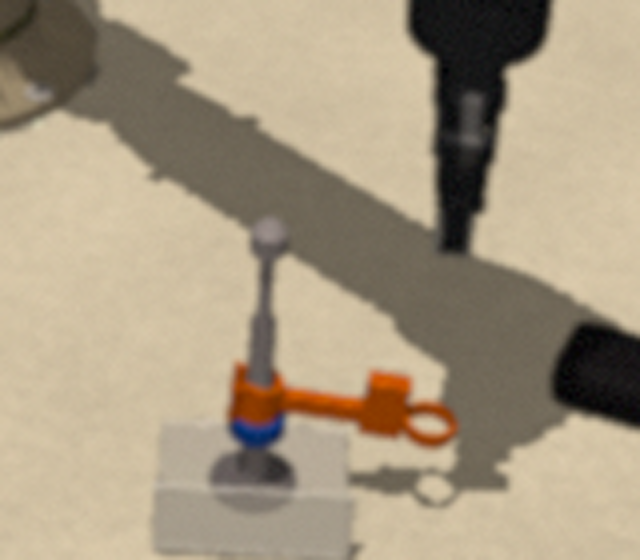

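The arm rests on the collar, at the same place as before the retreat, and the robot is clear. I'm handing in.

```bash
python3 -c "
from plant import bot
print(bot.job_done())"
```

```text
the job is handed in; nothing more can be done
None
```

The small orange holder arm is on the post, released and resting on the blue collar at about 67 mm; the robot is clear, no felt force went above about 6 N, and I handed the job in at about 27 s, with no verdict returned.

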